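# Leak check along a degasser's gasket seam

### The job

Take the leak-detector wand (the one with the bent nose) and guide its tip slowly, about 3 cm per second, along the whole black seam of the degasser housing, from the end on the round port's side, round the bend, to the end near the square block, keeping the tip just above the seam (a few millimetres) without pressing on the housing. Then set the wand down, not dropped, fully home in its own cradle, nose the same way as before. Leave everything else where it is.

Things in the scene. Friction and masses are not known exactly. Their poses are not given: they have to be found in the camera images.
- wand: Leak-detector wand, 130 to 250 g: grey box-shaped handle 140 x 26 x 26 mm, at its front a thin bent steel nose (10 mm tube) whose end hangs down. Origin: centre of the handle's underside; x along the handle to the nose, z up (handle x -70 to 70, z 0 to 26 mm). The nose runs level to x = 110 mm, then bends down. Grip from above across the handle's middle, between the cradle's posts
- wand_tip (a point): The rounded lower end of the wand's nose, at x = 125, y = 0, z = -50 mm in the wand's frame
- cradle: The wand's own cradle, white plastic, fixed: foot 130 x 70 x 10 mm, two notched posts 16 mm thick at x = -48 and 48 mm. Origin: centre of the foot's underside, z up, x towards the end where the nose hangs out. Notches 32 mm wide, floor at z = 85 mm, flared lips up to 110 mm. The seated wand has its origin at about x = 0, y = 0, z = 85 mm and axes along the cradle's
- housing: White degasser housing, fixed flat box 200 x 180 x 60 mm. Origin: centre of its underside, z up; flat top at z = 60 mm. An aluminium panel fills the top's -x, +y corner, edged by a black gasket seam (under 2 mm proud), a rounded L 225 mm long. On the top stand only a round steel port (26 mm wide, 26 tall, at x = 72, y = 62) and a square steel block (26 wide, 22 tall, at x = -72, y = -72)
- seam_0 (a point): start of the seam (the round port's end), on the housing's top; points are 32 mm apart along the seam. Housing frame: x = 30, y = 80 mm; from here the seam runs straight along -y to y = -5 mm, then a quarter circle of radius 35 mm about x = -5, y = -5 mm, then straight along -x
- seam_1 (a point): point 1 of 7 along the seam from its start, on the housing's top; points are 32 mm apart along the seam
- seam_2 (a point): point 2 of 7 along the seam from its start, on the housing's top; points are 32 mm apart along the seam
- seam_3 (a point): point 3 of 7 along the seam from its start, on the housing's top; points are 32 mm apart along the seam
- seam_4 (a point): point 4 of 7 along the seam from its start, on the housing's top; points are 32 mm apart along the seam
- seam_5 (a point): point 5 of 7 along the seam from its start, on the housing's top; points are 32 mm apart along the seam
- seam_6 (a point): point 6 of 7 along the seam from its start, on the housing's top; points are 32 mm apart along the seam
- seam_7 (a point): finish of the seam (the square block's end), on the housing's top; points are 32 mm apart along the seam. Housing frame: x = -90, y = -40 mm
- torch: Bystander: similar grey box-shaped handle (140 x 26 x 26 mm) with a short straight thick head, no bent nose; 185 mm long; loose in the other cradle. Origin: centre of the handle's underside
- cradle_other: The torch's cradle, same make as the wand's, fixed, occupied by the torch. Origin: centre of the foot's underside
- beaker: Bystander: glass beaker, 68 mm wide, 75 mm tall, loose. Origin: centre of its underside
- bottle: Bystander: glass bottle with blue cap, 72 mm wide, 130 mm tall, loose. Origin: centre of its underside
- jar: Bystander: amber jar, 64 mm wide, 75 mm tall, loose. Origin: centre of its underside
- spatula: Bystander: steel spatula, 180 mm long, lying loose. Origin: underside, along the tool
- dish: Bystander: white bowl, 80 mm wide, 30 mm tall, loose. Origin: centre of its underside
- cap: Bystander: blue screw cap, 44 mm wide, 25 mm tall, loose. Origin: centre of its underside
There are look-alikes about, which are no part of the job. What is shaped like the cradle but pink or purple is not meant.

How it is judged:
On the way, in this order (a step that is already met when the one before it is completed fails the run):
1. the wand's tip is within 12 mm of the start of the seam, moving slower than 80 mm/s (distance between wand_tip and seam_0 below 0.012 m and linear speed of wand below 0.08 m/s), for 0.1 s.
2. the wand's tip is within 12 mm of the seam point 1, moving slower than 80 mm/s (distance between wand_tip and seam_1 below 0.012 m and linear speed of wand below 0.08 m/s), for 0.1 s.
3. the wand's tip is within 12 mm of the seam point 2, moving slower than 80 mm/s (distance between wand_tip and seam_2 below 0.012 m and linear speed of wand below 0.08 m/s), for 0.1 s.
4. the wand's tip is within 12 mm of the seam point 3, moving slower than 80 mm/s (distance between wand_tip and seam_3 below 0.012 m and linear speed of wand below 0.08 m/s), for 0.1 s.
5. the wand's tip is within 12 mm of the seam point 4, moving slower than 80 mm/s (distance between wand_tip and seam_4 below 0.012 m and linear speed of wand below 0.08 m/s), for 0.1 s.
6. the wand's tip is within 12 mm of the seam point 5, moving slower than 80 mm/s (distance between wand_tip and seam_5 below 0.012 m and linear speed of wand below 0.08 m/s), for 0.1 s.
7. the wand's tip is within 12 mm of the seam point 6, moving slower than 80 mm/s (distance between wand_tip and seam_6 below 0.012 m and linear speed of wand below 0.08 m/s), for 0.1 s.
8. the wand's tip is within 12 mm of the finish of the seam, moving slower than 80 mm/s (distance between wand_tip and seam_7 below 0.012 m and linear speed of wand below 0.08 m/s), for 0.1 s.
9. the wand is set down into its own cradle (within 10 mm of its seat) while still in the fingers (x of wand in the frame of cradle between -0.02 and 0.02 m and y of wand in the frame of cradle between -0.008 and 0.008 m and x of wand_tip in the frame of cradle above 0.08 m and z of wand in the frame of cradle between 0.08 and 0.095 m and contact force between the fingers and wand above 0.5 N), for 0.05 s.
At the end, for the whole second after the job is handed in: The wand rests in both notches of its own cradle: its origin within 20 mm along and 8 mm across of the cradle's middle and at most 4 mm above the notch floor (85 mm), level (0.08 rad), along the cradle (0.12 rad) with the nose on the cradle's +x side, at rest and released (x of wand in the frame of cradle between -0.02 and 0.02 m and y of wand in the frame of cradle between -0.008 and 0.008 m and x of wand_tip in the frame of cradle above 0.08 m and z of wand in the frame of cradle between 0.08 and 0.089 m and angle between the x axis of wand and the x axis of cradle, either way round below 0.12 rad and angle between the z axis of wand and the z axis of cradle, either way round below 0.08 rad and linear speed of wand below 0.02 m/s); the robot touches nothing.
It fails at once if the wand presses on the housing with more than 30 N (contact force between wand and housing above 30 N).
It fails at once if a bystander is moved by more than 30 mm (distance of any of torch, beaker, bottle, jar, spatula, dish, cap from where it was at the start of the episode above 0.03 m).
It also fails if it takes over 64 s, if anything falls off the work surface, if the arm or the gripper's body presses on something with over 40 N, if the wrist force passes 120 N, or if a joint passes its speed limit or range.

### The arm

A 6-joint arm with a two-finger parallel gripper is mounted at the origin on the work surface. World frame = base frame: x ahead of the robot, y to its left, z up, the work surface at z = 0. Lengths are in m, angles in rad, forces in N, time in s.
With the tool pointing down it reaches from about 0.375 to 0.9 m from the base axis. Payload 3.1 kg.
Tool frame: the origin (TCP) lies midway between the tips of the shut fingers; the grasp point (between the pads) lies 19 mm behind it; x points along the fingers, y is the direction in which the jaws open and shut, and the axes are right-handed (so a half turn about x gives the same grasp; the last joint's range is limited). The gripper opens to 85 mm and grips with 20 to 120 N. Pads are 22 mm wide; open, the fingers measure 114 mm over their backs; the gripper's body (76 mm by 85 mm) begins 54 mm behind the grasp point. The pads swing forward as they close: fully open they stand 13 mm farther back than shut.
Start: joints at [-1.323, 0.527, 1.433, -0, 1.181, -0.178], TCP at [0.258, -0.569, 0.2] pointing down, gripper open.
Joint ranges: [-3.08, 3.08], [-0.75, 2.2], [0.22, 2.44], [-1.43, 4.57], [0, 2.65], [-2.85, 2.85]. Speed limits (rad/s): [2.79, 2.79, 3.14, 3.14, 3.14, 3.14].

### API

Orientations are given as a unit quaternion [x, y, z, w].
In Python, from station import manip gives the robot as it stands.
- The arm moves only by the tool carry_out, never from a script. Its argument "commands" is a list that holds one entry, the list of rows, each a list of 7 numbers: the shift along the tool's x, y, z in units of 25 mm (1.0 is 25 mm), then the turn, a rotation vector about the tool's x, y, z in units of 5 degrees (1.0 is 5 degrees), then the finger opening in mm, from 0 to 85.4. A call has exactly 5 rows; each row is the pose to reach, as a shift and turn from the pose commanded when the call began, along the tool's axes at that moment; what a row does not reach only later rows make up. A row lasts 1/10 s, in which the tool goes at most 50 mm and 8.59 degrees, less where a joint would pass 70% of its speed; a pose out of reach is approached as far as the arm can. A call with a gripper value outside its range is refused whole. The fingers move at their own pace and stop on an object; "force" is the grip in N (left out, the last holds). Time passes only in rows, so rows that repeat a pose let the fingers close, or fill a call up. It gives the time, the measured TCP pose, the force and the opening at its end, in the units of the state.
- manip.sense(): the state, without advancing time (a new reading comes with each control period).
- manip.snapshot(name): name is "side" or "top"; returns a dict with "image" (420x560x3 uint8, red, green, blue), "fx", "fy", "cx", "cy" (pixels), "rvec" (rotation vector, rad) and "tvec" (3), from world to camera coordinates, as OpenCV has them. Camera axes: x right, y down, z forward; pixel columns grow to the right and rows downward; lengths in m; the calibration is good to about 2 mm. A picture is of the moment at which its call begins. There is no depth.
- manip.sign_off(): hands the job in, once; it reports no verdict.
The state is a dict: "t": time; "q": joint angles; "qd": joint speeds; "tau": joint torques, N m; "tcp_pos": TCP position; "tool_rot": TCP orientation; "force": force on the tool from outside, world axes, zero at the start; "ft_torque": the same for the moment, N m; "finger_gap": opening from 0.0 (shut) to 1.0 (fully open).
Only numpy, scipy, OpenCV 4.12 (cv2) and the standard library are available. Lean on these libraries where they do the work, as an engineer would, in place of code of your own. Each camera call takes 0.05 s, during which the arm holds its last target.

## Working session

There is one attempt and no reset: what is moved stays moved. The work goes in short steps, Python scripts to look and compute and a tool call to move; the robot and the scene stay as the last step left them, time stands still between calls to the robot, and variables do not carry over. Pictures are saved under pics/ and viewed, and the job is handed in when it is done.

Besides the shell and the picture viewer there is one more tool, called after "Call:" as a command line: name --argument value ..., lists and objects as JSON in quotes. carry_out: Moves the arm, as the interface text tells. Its arguments: {"type":"object","properties":{"commands":{"type":"array"},"force":{"type":"number"}},"required":["commands"]}

```bash
mkdir -p pics; ls
python3 - <<'E'
from station import manip
import cv2
for n in ("top","side"):
    s=manip.snapshot(n); cv2.imwrite(f"pics/{n}0.png",cv2.resize(s["image"][:,:,::-1],(800,600),interpolation=cv2.INTER_CUBIC))
    print(n,s["fx"],s["fy"],s["cx"],s["cy"],s["rvec"],s["tvec"])
print(manip.sense())
E
```

```text
pics
top 500.55385943939143 500.55385943939143 278.8839095453143 201.9216248909262 [ 2.14975677 -2.12040465  0.16893119] [-0.00505954  0.53166987  1.21837965]
side 410.0440391631391 410.0440391631391 276.4901363370596 211.23755085210237 [ 0.57757782 -2.59234445  1.2710566 ] [0.46107541 0.20835361 1.11669574]
{'t': 0.1, 'q': array([-1.32348611e+00,  5.28366826e-01,  1.43381243e+00, -7.16466454e-06,
        1.18143855e+00, -1.78509644e-01]), 'qd': array([ 0.00188939, -0.00142616, -0.00309921, -0.00017734, -0.00122939,
       -0.00089297]), 'tau': array([-5.90232912e-05, -4.43303347e+01, -1.78585929e+01, -2.38604598e-04,
        3.89093664e-03,  7.40822976e-07]), 'tcp_pos': array([ 0.25800295, -0.56845175,  0.19862331]), 'tool_rot': array([-0.69111291, -0.15013157,  0.69116684, -0.14870058]), 'force': array([-0.7051114 ,  0.53554087, -0.56793199]), 'ft_torque': array([0.00437276, 0.05385177, 0.03571191]), 'finger_gap': 0.9983301790562348}
```

View pics/top0.png

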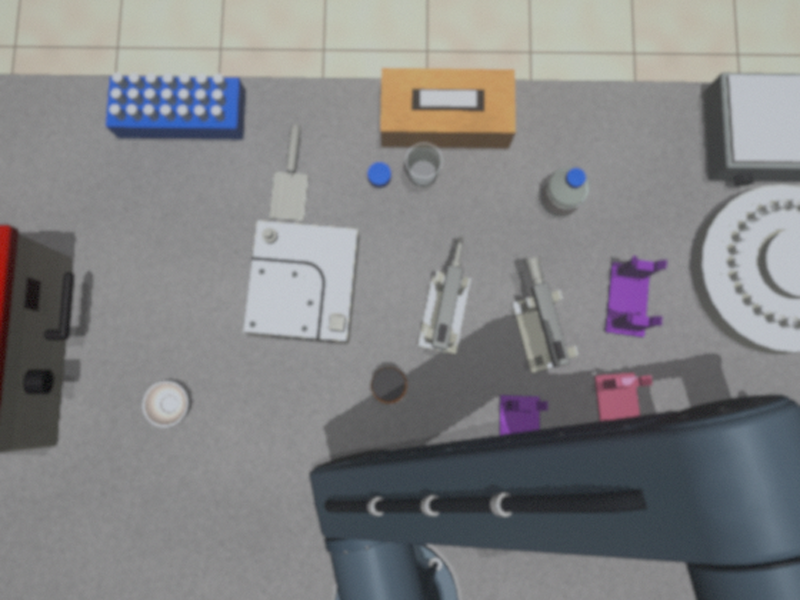

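View pics/side0.png

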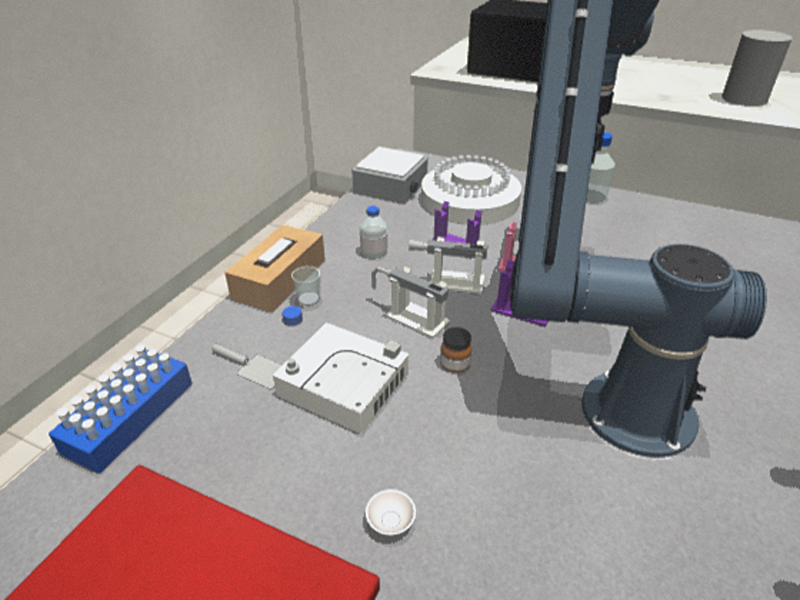

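The wand candidates in the top view (800x600) are the grey tool with the thin bent nose at (448,295) and the one with a thick straight head at (540,310). There are also empty purple cradles at (630,300) and (520,415) and a pink one at (617,397). By the description the wand is the one at (448,295), in a white cradle. I'll check this in a crop.

```bash
cat > h.py <<'E'
import numpy as np, cv2
from station import manip
from scipy.spatial.transform import Rotation as R
def proj(s,P):
    K=np.array([[s["fx"],0,s["cx"]],[0,s["fy"],s["cy"]],[0,0,1]])
    return cv2.projectPoints(np.array(P,float).reshape(-1,3),np.array(s["rvec"]),np.array(s["tvec"]),K,None)[0].reshape(-1,2)
def ray(s,uv,z):
    uv=np.atleast_2d(uv).astype(float); M=R.from_rotvec(s["rvec"]).as_matrix(); C=-M.T@np.array(s["tvec"])
    d=np.c_[(uv[:,0]-s["cx"])/s["fx"],(uv[:,1]-s["cy"])/s["fy"],np.ones(len(uv))]@M
    return C+d*((z-C[2])/d[:,2])[:,None]
def crop(s,x,y,w,h,k,name):
    c=s["image"][y:y+h,x:x+w,::-1]; cv2.imwrite(name,cv2.resize(c,None,fx=k,fy=k,interpolation=cv2.INTER_CUBIC))
E
python3 - <<'E'
from h import *
s=manip.snapshot("top"); crop(s,275,150,125,120,5,"pics/t_w.png"); crop(s,160,145,100,100,6,"pics/t_h.png")
for g in [(0,0,0),(.3,-.5,0),(.6,-.5,0),(.6,0,0)]: print(g,proj(s,g)*800/560)
s=manip.snapshot("side"); crop(s,250,160,100,80,8,"pics/s_w.png")
E
```

```text
(0, 0, 0) [[395.43609831 600.50084587]]
(0.3, -0.5, 0) [[680.71339582 425.50997682]]
(0.6, -0.5, 0) [[672.596237   259.17204251]]
(0.6, 0, 0) [[400.21721777 255.60596348]]
```

View pics/t_w.png

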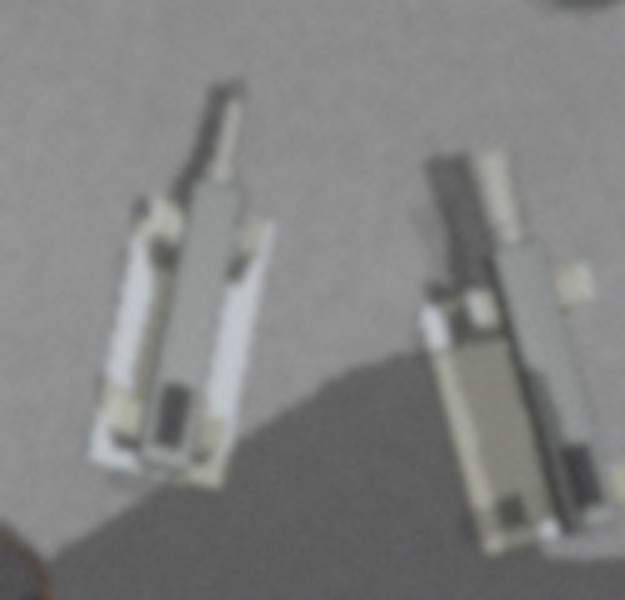

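View pics/t_h.png

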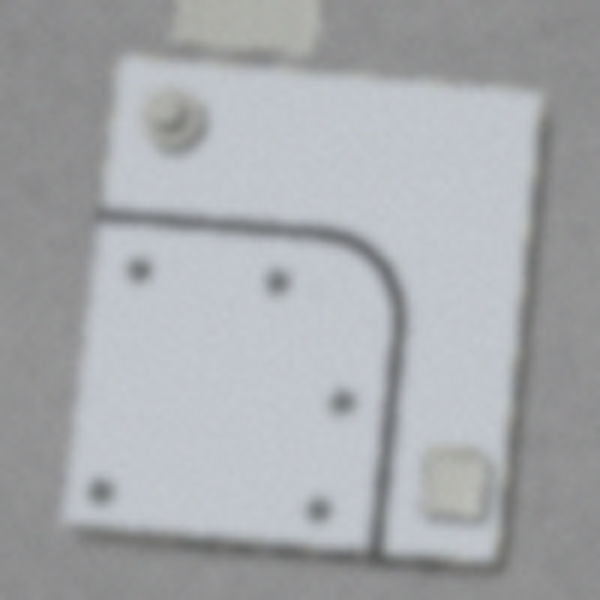

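View pics/s_w.png

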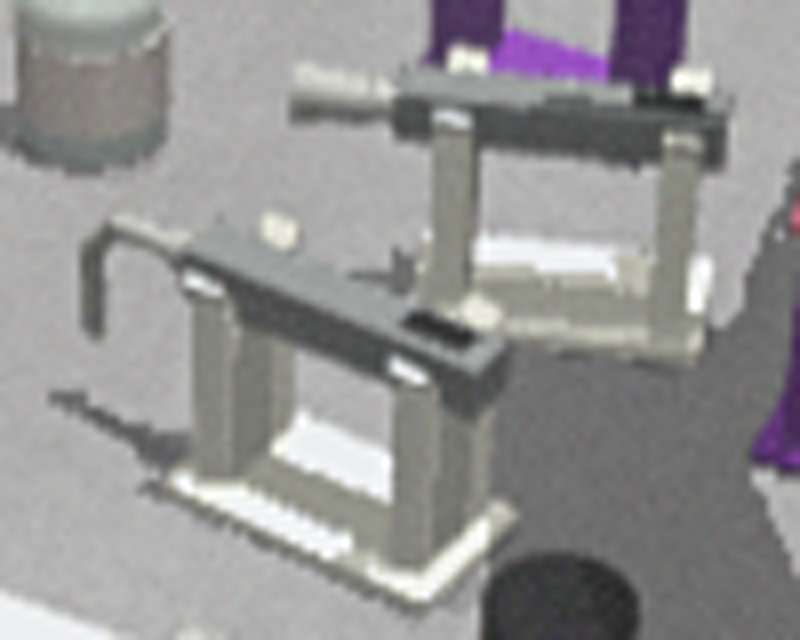

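Run:
```python
from h import *
s=manip.snapshot("top"); im=cv2.resize(s["image"],None,fx=4,fy=4,interpolation=cv2.INTER_CUBIC)
def up(c): return (np.array(c)+.5)/4-.5
# housing
g=im.astype(int).min(2); m=((g>165)).astype(np.uint8); m=cv2.morphologyEx(m,cv2.MORPH_CLOSE,np.ones((25,25)))
sub=np.zeros_like(m); sub[150*4:245*4,160*4:262*4]=m[150*4:245*4,160*4:262*4]
c=max(cv2.findContours(sub,0,2)[0],key=cv2.contourArea)
q=cv2.approxPolyDP(cv2.convexHull(c),25,True)[:,0]; 
W=ray(s,up(q),.06); print("housing quad",up(q),W)
r=cv2.minAreaRect(ray(s,up(c[:,0]),.06)[:,:2].astype(np.float32)*1000); print(r)
# crops' hand-read points
hq=np.array([(118,58),(543,92),(502,565),(65,522)])/6+[160,145]-.5; H=ray(s,hq,.06)[:,:2]; print("hand",H, H.mean(0))
d=(H[0]-H[3]+H[1]-H[2]); print("yaw",np.arctan2(d[1],d[0]),np.linalg.norm(d)/2)
wq=np.array([(195,183),(240,187),(190,470),(143,465)])/5+[275,150]-.5; Wd=ray(s,wq,.111)[:,:2]; print("wand",Wd,Wd.mean(0)); d=Wd[0]+Wd[1]-Wd[2]-Wd[3]; print(np.arctan2(d[1],d[0]),np.linalg.norm(d)/2)
cq=np.array([(272,222),(222,487),(92,460)])/5+[275,150]-.5; C=ray(s,cq,.01)[:,:2]; print("cradle",(C[0]+C[2])/2, np.diff(C,axis=0)); d=C[0]-C[1]; print(np.arctan2(d[1],d[0]),np.linalg.norm(d))
nt=ray(s,np.array([[235,88]])/5+[275,150]-.5,.1); print("nose end",nt)
# side check
s2=manip.snapshot("side")
print("port/blocks")
for nm,p,z in (("port",(175,118),.086),("block",(456,484),.082)):
    print(nm,ray(s,np.array([p])/6+[160,145]-.5,z))
```

```text
housing quad [[180.125 154.375]
 [212.125 149.625]
 [249.375 160.375]
 [241.375 236.875]
 [170.125 231.375]] [[0.64729159 0.25339266 0.06      ]
 [0.66072641 0.17294631 0.06      ]
 [0.63404069 0.07802501 0.06      ]
 [0.44062149 0.09315688 0.06      ]
 [0.45178691 0.26909773 0.06      ]]
((552.3326416015625, 173.00485229492188), (179.63424682617188, 216.1676483154297), 85.6338882446289)
hand [[0.64780115 0.25584049]
 [0.63546407 0.07648205]
 [0.4362725  0.08863883]
 [0.45148501 0.26856896]] [0.54275568 0.17238258]
yaw -0.06283693149807582 0.19814491317446165
wand [[ 0.56011268 -0.080459  ]
 [ 0.55845073 -0.10200451]
 [ 0.42265384 -0.07849883]
 [ 0.42470074 -0.05639439]] [ 0.4914795  -0.07933918]
-0.1736347200080172 0.13767458057884627
cradle [ 0.49755048 -0.08089379] [[-0.13762517  0.0257749 ]
 [ 0.01285983  0.06640141]]
-0.18513859725571064 0.1400179759699897
nose end [[ 0.60961028 -0.10048961  0.1       ]]
port/blocks
port [[0.61598534 0.22573176 0.086     ]]
block [[0.46683794 0.10639515 0.082     ]]
```

```bash
cat >> h.py <<'E'
def seam(u):
    if u<.085: return np.array([.03,.08-u]),np.array([1.,0])
    a=(u-.085)/.035
    if a<np.pi/2: return np.array([-.005+.035*np.cos(a),-.005-.035*np.sin(a)]),np.array([np.cos(a),-np.sin(a)])
    v=u-.085-.035*np.pi/2; return np.array([-.005-v,-.04]),np.array([0.,-1])
def rot(a): return np.array([[np.cos(a),-np.sin(a)],[np.sin(a),np.cos(a)]])
E
python3 - <<'E'
from h import *
for cam in ("top","side"):
  s=manip.snapshot(cam); g=cv2.GaussianBlur(cv2.cvtColor(s["image"],cv2.COLOR_RGB2GRAY),(0,0),.5).astype(np.float32)
  p=np.array([.5427,.1722]);yaw=-.066
  for it in range(4):
    A=[];b=[]
    for u in np.arange(.006,.22,.003):
        q,n=seam(u); o=np.arange(-.009,.0091,.0005)
        w=(rot(yaw)@(q+o[:,None]*n).T).T+p
        uv=proj(s,np.c_[w,np.full(len(w),.061)]).astype(np.float32)
        v=cv2.remap(g,uv[:,:1].copy(),uv[:,1:].copy(),cv2.INTER_LINEAR)[:,0]
        k=np.clip(np.median(v)-10-v,0,None)
        if k.sum()<10: continue
        off=(k*o).sum()/k.sum(); N=rot(yaw)@n; t=rot(yaw)@np.array([-q[1],q[0]])
        A.append([N[0],N[1],N@t]); b.append(off)
    x=np.linalg.lstsq(np.array(A),np.array(b),rcond=None)[0]; p=p+x[:2]; yaw+=x[2]
  print(cam,p,yaw,len(b),np.std(np.array(b)-np.array(A)@x)*1e3)
  wp=np.array([.493,-.0798]);wy=-.178
  im=cv2.resize(s["image"][:,:,::-1],None,fx=4,fy=4,interpolation=cv2.INTER_CUBIC)
  def dr(pts,col):
    uv=(proj(s,pts)+.5)*4-.5; cv2.polylines(im,[np.round(uv).astype(int).reshape(-1,1,2)],True,col,1)
  def box(x0,x1,y0,y1,z): w=(rot(wy)@np.array([[x0,y0],[x1,y0],[x1,y1],[x0,y1]]).T).T+wp; return np.c_[w,np.full(4,z)]
  dr(box(-.07,.07,-.013,.013,.111),(0,0,255)); dr(box(-.07,.07,-.013,.013,.085),(0,255,255)); dr(box(-.065,.065,-.035,.035,.01),(0,255,0))
  w=rot(wy)@np.array([.125,0])+wp; dr([[*w,.035],[*w,.1]],(255,0,0))
  u,v=((proj(s,[[.51,-.085,.06]])[0])*4).astype(int); cv2.imwrite(f"pics/ov_{cam}.png",im[max(0,v-280):v+280,u-300:u+300])
E
```

```text
top [0.54358486 0.17316287] -0.07200515533149884 72 0.24260474451166078
side [0.54171095 0.17683527] -0.07369312547508083 72 0.4124818624541953
```

View pics/ov_top.png

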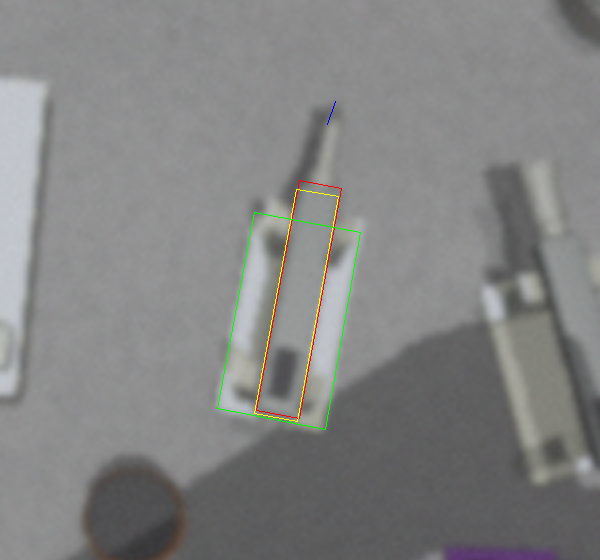

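View pics/ov_side.png

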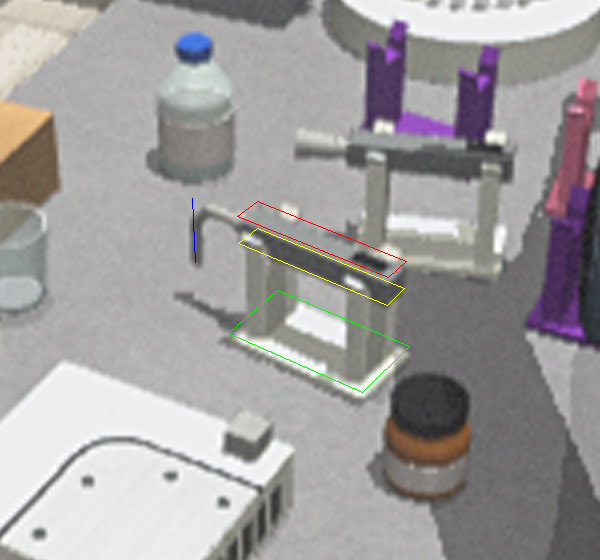

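The crops confirm it: the wand is the tool with the bent nose at top (448,295), side (415,285), in the white cradle. The two views differ by about 3–4 mm, so I'll use their mean and correct visually at the seam.

```bash
cat >> h.py <<'E'
HP=np.array([.5426,.175]);HY=-.0728   # housing
def st():
    d=manip.sense(); M=R.from_quat(d["tool_rot"]).as_matrix(); return d,M,d["tcp_pos"]
def goto(p,yjaw):   # print shift/turn units to TCP p, tool x down, jaw axis heading yjaw
    d,M,t=st()
    x=np.array([0,0,-1.]);y=np.array([np.cos(yjaw),np.sin(yjaw),0]);T=np.c_[x,y,np.cross(x,y)]
    sh=M.T@(np.array(p)-t)/.025; tr=np.degrees(R.from_matrix(M.T@T).as_rotvec())/5
    print("t",d["t"],"tcp",t.round(4),"jaw yaw",np.degrees(np.arctan2(M[1,1],M[0,1])).round(2),"q6",d["q"][5].round(3),"F",d["force"].round(1),"gap",d["finger_gap"].round(3))
    print("shift",sh.round(3),"turn",tr.round(3),"|turn|",np.linalg.norm(tr)*5)
E
python3 - <<'E'
from h import *
wy=-.178
for j in (np.pi/2,-np.pi/2): goto([.4915,-.078,.18],wy+j)
d,M,t=st(); print(M.round(3))
E
```

```text
Traceback (most recent call last):
  File "h.py", line 26, in goto
    print("t",d["t"],"tcp",t.round(4),"jaw yaw",np.degrees(np.arctan2(M[1,1],M[0,1])).round(2),"q6",d["q"][5].round(3),"F",d["force"].round(1),"gap",d["finger_gap"].round(3))
                                                                                                                                                     ^^^^^^^^^^^^^^^^^^^^^
AttributeError: 'float' object has no attribute 'round'
```

```bash
sed -i 's/d\["finger_gap"\].round(3)/round(d["finger_gap"],3)/' h.py
python3 - <<'E'
from h import *
wy=-.178
for j in (np.pi/2,-np.pi/2): goto([.4915,-.078,.18],wy+j)
d,M,t=st(); print(M.round(3))
E
```

```text
t 0.4 tcp [ 0.2582 -0.5691  0.1994] jaw yaw -65.6 q6 -0.179 F [0.7 0.6 0.4] gap 1.0
shift [  0.779 -14.033 -16.614] turn [-2.9081e+01 -4.0000e-03  0.0000e+00] |turn| 145.40341716652796
t 0.4 tcp [ 0.2582 -0.5691  0.1994] jaw yaw -65.6 q6 -0.179 F [0.7 0.6 0.4] gap 1.0
shift [  0.779 -14.033 -16.614] turn [6.919e+00 0.000e+00 3.000e-03] |turn| 34.59658722161415
[[-0.     0.413 -0.911]
 [ 0.    -0.911 -0.413]
 [-1.    -0.    -0.   ]]
```

Call:
carry_out --commands '[[[0.05,-1.0,-1.2,0.5,0,0,85],[0.1,-2.2,-2.6,1.1,0,0,85],[0.2,-3.4,-4.0,1.7,0,0,85],[0.3,-4.6,-5.4,2.3,0,0,85],[0.4,-5.8,-6.8,2.9,0,0,85]]]' --force 60

```text
t: 0.9
tcp_pos: [0.3536, -0.3654, 0.1896]
tool_rot: [0.705, 0.06, -0.704, 0.06]
force: [-0.3, 0.2, -0.3]
finger_gap: 0.995
```

Run:
```python
from h import *
goto([.4915,-.078,.18],-.178-np.pi/2); print(st()[0]["qd"].round(2))
```

```text
t 0.9 tcp [ 0.3536 -0.3654  0.1896] jaw yaw -80.27 q6 0.379 F [-0.3  0.2 -0.3] gap 0.995
shift [  0.383 -10.399  -7.378] turn [ 3.986 -0.006 -0.005] |turn| 19.9301977624292
[ 0.75 -0.2   0.45  0.   -0.26  1.25]
```

Call:
carry_out --commands '[[[0.05,-1.5,-1.1,0.7,0,0,85],[0.1,-3.1,-2.2,1.4,0,0,85],[0.2,-4.7,-3.3,2.1,0,0,85],[0.3,-6.3,-4.4,2.8,0,0,85],[0.38,-7.9,-5.5,3.5,0,0,85]]]'

```text
t: 1.4
tcp_pos: [0.4553, -0.147, 0.1802]
tool_rot: [0.706, -0.048, -0.705, -0.048]
force: [0.2, -1.1, 0.3]
finger_gap: 0.996
```

Run:
```python
from h import *
goto([.4915,-.078,.18],-.178-np.pi/2)
```

```text
t 1.4 tcp [ 0.4553 -0.147   0.1802] jaw yaw -97.77 q6 1.16 F [ 0.2 -1.1  0.3] gap 0.996
shift [ 0.009 -2.931 -1.061] turn [ 0.486 -0.01  -0.004] |turn| 2.429434956335065
```

Call:
carry_out --commands '[[[0,-1.4,-0.5,0.25,0,0,85],[0,-2.4,-0.9,0.4,0,0,85],[0,-2.93,-1.06,0.49,0,0,85],[0,-2.93,-1.06,0.49,0,0,85],[0,-2.93,-1.06,0.49,0,0,85]]]'

```text
t: 1.9
tcp_pos: [0.4905, -0.0797, 0.1801]
tool_rot: [-0.704, 0.062, 0.704, 0.061]
force: [-1.2, 1.0, 0.5]
finger_gap: 0.996
```

Run:
```python
from h import *
goto([.4915,-.078,.078],-.178-np.pi/2)
s=manip.snapshot("top"); crop(s,255,120,150,150,4,"pics/g_t.png"); s=manip.snapshot("side"); crop(s,220,100,150,140,4,"pics/g_s.png")
```

```text
t 1.9 tcp [ 0.4905 -0.0797  0.1801] jaw yaw -99.99 q6 1.359 F [-1.2  1.   0.5] gap 0.996
shift [ 4.083 -0.077 -0.028] turn [ 0.041 -0.    -0.005] |turn| 0.20778740366343082
```

View pics/g_t.png

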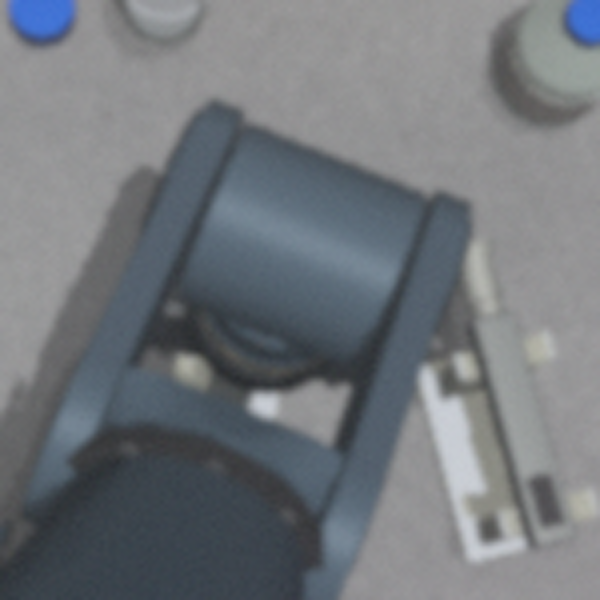

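View pics/g_s.png

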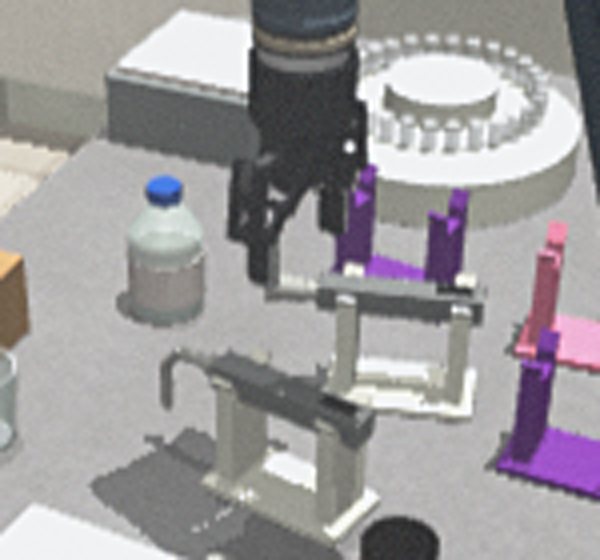

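Call:
carry_out --commands '[[[0.9,-0.08,-0.03,0,0,0,85],[1.8,-0.08,-0.03,0,0,0,85],[2.6,-0.08,-0.03,0,0,0,85],[3.4,-0.08,-0.03,0,0,0,85],[4.08,-0.08,-0.03,0,0,0,85]]]'

```text
t: 2.5
tcp_pos: [0.4912, -0.0789, 0.0771]
tool_rot: [-0.704, 0.063, 0.705, 0.063]
force: [0.6, -0.5, 0.5]
finger_gap: 0.994
```

Run:
```python
from h import *
goto([.4915,-.078,.078],-.178-np.pi/2)
s=manip.snapshot("side"); crop(s,240,140,100,90,7,"pics/g_s2.png")
```

```text
t 2.5 tcp [ 0.4912 -0.0789  0.0771] jaw yaw -100.17 q6 1.364 F [ 0.6 -0.5  0.5] gap 0.994
shift [-0.035 -0.04  -0.006] turn [ 0.006  0.006 -0.   ] |turn| 0.04241500744402099
```

View pics/g_s2.png

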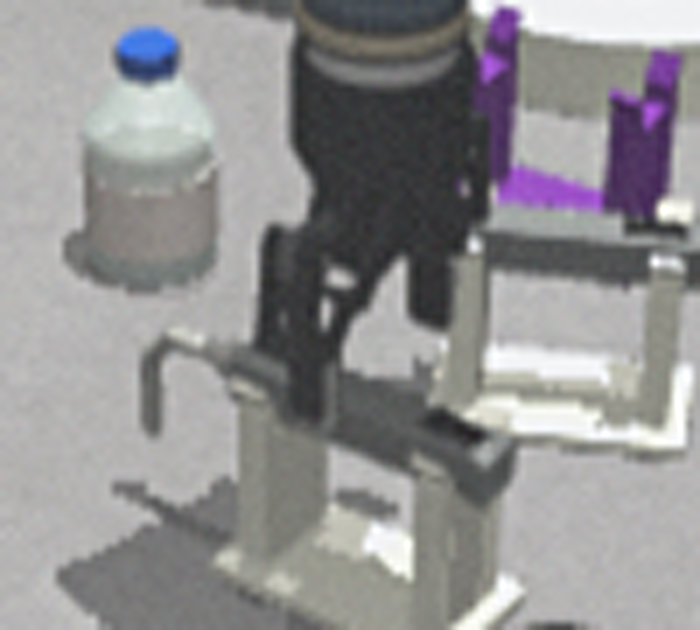

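Call:
carry_out --commands '[[[0,0,0,0,0,0,10],[0,0,0,0,0,0,10],[0,0,0,0,0,0,10],[0,0,0,0,0,0,10],[0,0,0,0,0,0,10]]]' --force 60

```text
t: 3.05
tcp_pos: [0.4929, -0.0781, 0.0795]
tool_rot: [0.706, -0.062, -0.703, -0.062]
force: [0.4, 0.5, 6.1]
finger_gap: 0.136
```

Call:
carry_out --commands '[[[0,0,0,0,0,0,10],[0,0,0,0,0,0,10],[0,0,0,0,0,0,10],[0,0,0,0,0,0,10],[0,0,0,0,0,0,10]]]'

```text
t: 3.55
tcp_pos: [0.493, -0.0779, 0.0796]
tool_rot: [0.706, -0.062, -0.703, -0.062]
force: [-0.0, 0.5, 6.8]
finger_gap: 0.118
```

Run:
```python
from h import *
goto([.4915,-.078,.178],-.178-np.pi/2)
s=manip.snapshot("side"); crop(s,240,140,100,90,7,"pics/g_s3.png")
```

```text
t 3.55 tcp [ 0.493  -0.0779  0.0796] jaw yaw -100.05 q6 1.364 F [-0.   0.5  6.8] gap 0.118
shift [-3.938  0.014  0.044] turn [ 0.031 -0.04  -0.005] |turn| 0.25244486929876286
```

View pics/g_s3.png

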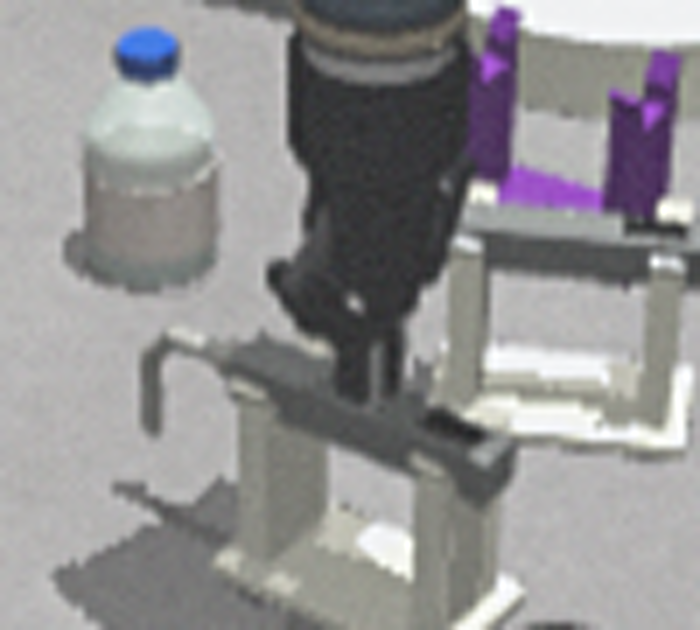

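Run:
```python
from h import *
s=manip.snapshot("side")
for p in [(.493,-.078,.0796),(.493,-.078,.098),(.493,-.078,.111)]: print(p,(proj(s,p)[0]-[240,140])*7)
print(((np.array([[365,395]])/7+[240,140])))
d,M,t=st();print(d['tau'].round(2),d['ft_torque'].round(2), M.round(3))
crop(s,270,165,50,50,14,"pics/z.png"); s=manip.snapshot("top"); crop(s,275,150,80,80,7,"pics/zt.png")
```

```text
(0.493, -0.078, 0.0796) [362.33788873 443.46648334]
(0.493, -0.078, 0.098) [363.08027757 410.34084055]
(0.493, -0.078, 0.111) [363.6127077  386.58362679]
[[292.14285714 196.42857143]]
[ -0.37 -34.24  -9.04  -0.14  -0.14  -0.  ] [0.14 0.06 0.03] [[ 0.003 -0.174 -0.985]
 [-0.001 -0.985  0.174]
 [-1.     0.    -0.003]]
```

View pics/z.png

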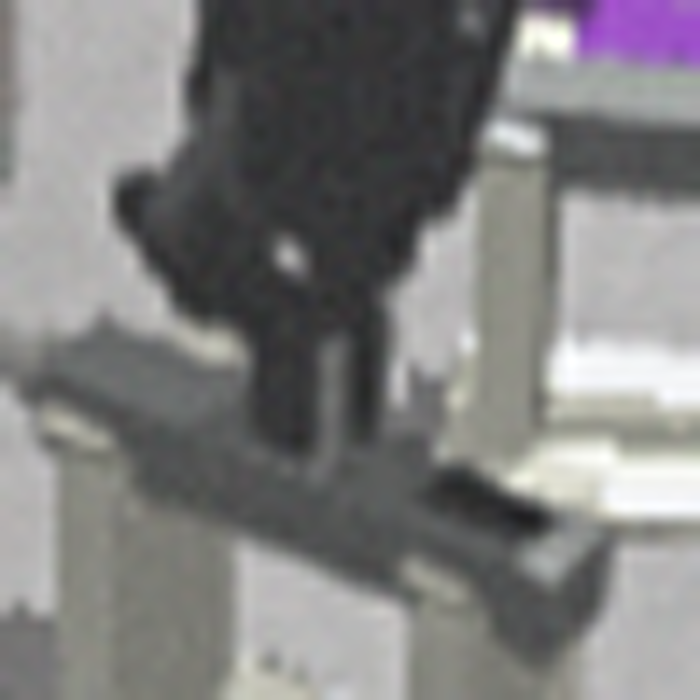

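View pics/zt.png

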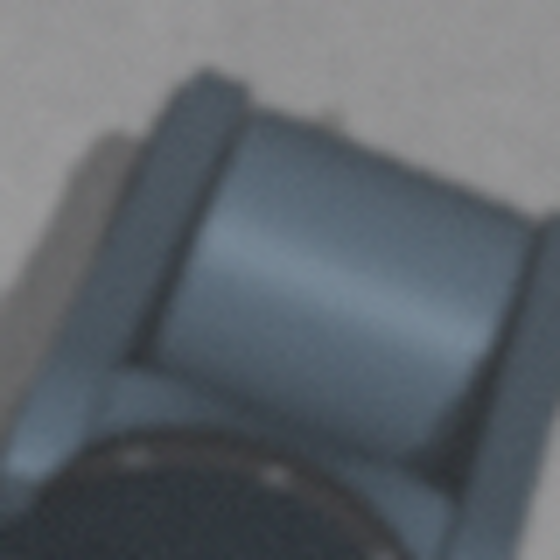

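Run:
```python
from h import *
s=manip.snapshot("side")
d,M,t=st()
print("open near tip for z:")
for z in (.08,.09,.1,.11,.12):
  for o in (.042,):
    p=np.array([.4912,-.0789,z])-M[:,1]*o; q=np.array([.4912,-.0789,z])+M[:,1]*o
    print(z,((proj(s,p)[0]-[240,140])*7).round(),((proj(s,q)[0]-[240,140])*7).round())
print("now (z.png px)")
for z in (.08,.09,.1,.11,.12):
  p=t.copy();p[2]=z; print(z,[((proj(s,p+M[:,1]*o)[0]-[270,165])*14).round() for o in (-.010,0,.01)])
```

```text
open near tip for z:
0.08 [314. 489.] [417. 398.]
0.09 [314. 471.] [418. 380.]
0.1 [314. 453.] [419. 362.]
0.11 [315. 434.] [419. 344.]
0.12 [315. 416.] [420. 326.]
now (z.png px)
0.08 [array([280., 558.]), array([305., 536.]), array([329., 514.])]
0.09 [array([281., 522.]), array([306., 500.]), array([330., 478.])]
0.1 [array([281., 485.]), array([306., 464.]), array([331., 442.])]
0.11 [array([282., 449.]), array([307., 427.]), array([332., 406.])]
0.12 [array([283., 412.]), array([308., 390.]), array([333., 369.])]
```

The fingers closed above the handle: the gap reached the commanded 10 mm and there is 6.8 N upwards. The side view puts the real fingertips about 30 mm above the reported TCP. I'll lift a little, reopen, and go down 31 mm further.

Call:
carry_out --commands '[[[-0.6,0,0,0,0,0,10],[-0.6,0,0,0,0,0,85],[-0.6,0,0,0,0,0,85],[-0.6,0,0,0,0,0,85],[-0.6,0,0,0,0,0,85]]]'

```text
t: 4.25
tcp_pos: [0.4913, -0.0776, 0.0926]
tool_rot: [-0.704, 0.062, 0.705, 0.062]
force: [-0.5, -0.2, -0.4]
finger_gap: 0.79
```

Run:
```python
from h import *
goto([.4915,-.078,.046],-.178-np.pi/2)
s=manip.snapshot("side"); crop(s,240,140,100,90,7,"pics/g_s4.png")
```

```text
t 4.25 tcp [ 0.4913 -0.0776  0.0926] jaw yaw -100.05 q6 1.365 F [-0.5 -0.2 -0.4] gap 0.79
shift [ 1.862  0.014 -0.012] turn [0.029 0.011 0.002] |turn| 0.15469659421778167
```

View pics/g_s4.png

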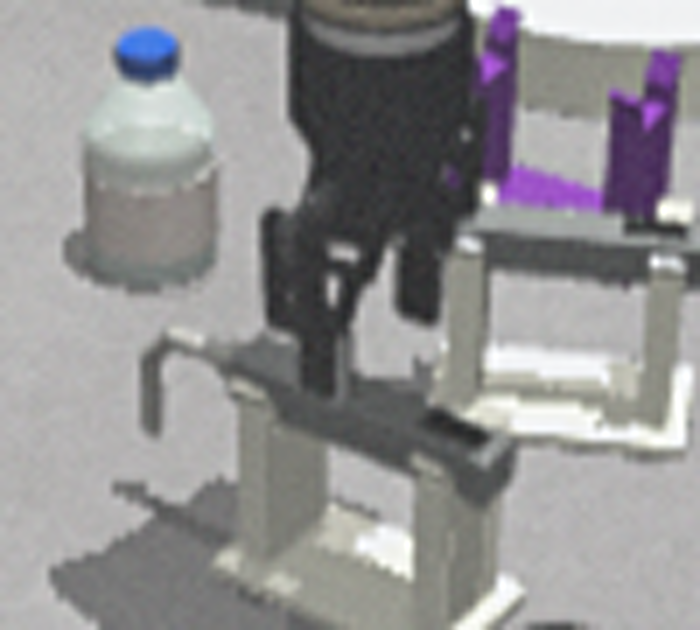

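Call:
carry_out --commands '[[[0,0,0,0,0,0,85],[0.4,0,0,0,0,0,85],[0.9,0,0,0,0,0,85],[1.4,0,0,0,0,0,85],[1.86,0,0,0,0,0,85]]]'

```text
t: 4.8
tcp_pos: [0.4914, -0.0777, 0.0453]
tool_rot: [-0.704, 0.062, 0.705, 0.062]
force: [1.1, 0.1, -0.8]
finger_gap: 0.993
```

Run:
```python
from h import *
goto([.4915,-.078,.046],-.178-np.pi/2)
s=manip.snapshot("side"); crop(s,240,140,100,90,7,"pics/g_s5.png")
```

```text
t 4.8 tcp [ 0.4914 -0.0777  0.0453] jaw yaw -100.06 q6 1.364 F [ 1.1  0.1 -0.8] gap 0.993
shift [-0.029  0.012 -0.008] turn [0.028 0.009 0.002] |turn| 0.14940722513117077
```

View pics/g_s5.png

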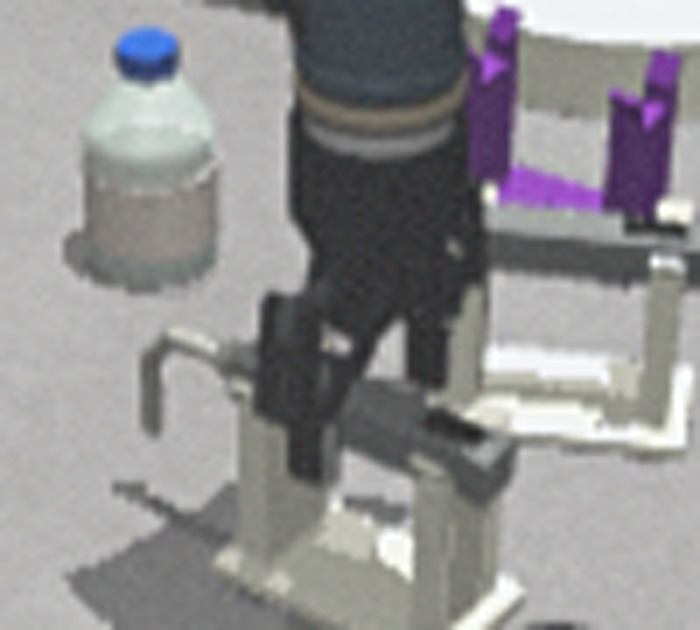

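Now the near fingertip hangs below the handle's side, at (307,478). Closing.

Call:
carry_out --commands '[[[0,0,0,0,0,0,10],[0,0,0,0,0,0,10],[0,0,0,0,0,0,10],[0,0,0,0,0,0,10],[0,0,0,0,0,0,10]]]' --force 60

```text
t: 5.35
tcp_pos: [0.4922, -0.078, 0.0472]
tool_rot: [0.705, -0.062, -0.704, -0.062]
force: [-0.2, -0.1, 3.7]
finger_gap: 0.292
```

Run:
```python
from h import *
goto([.4915,-.078,.046],-.178-np.pi/2)
s=manip.snapshot("side"); crop(s,240,140,100,90,7,"pics/g_s6.png")
```

```text
t 5.35 tcp [ 0.4922 -0.078   0.0472] jaw yaw -100.06 q6 1.365 F [-0.2 -0.1  3.7] gap 0.292
shift [0.048 0.005 0.028] turn [ 0.027 -0.018 -0.004] |turn| 0.16516036274163423
```

View pics/g_s6.png

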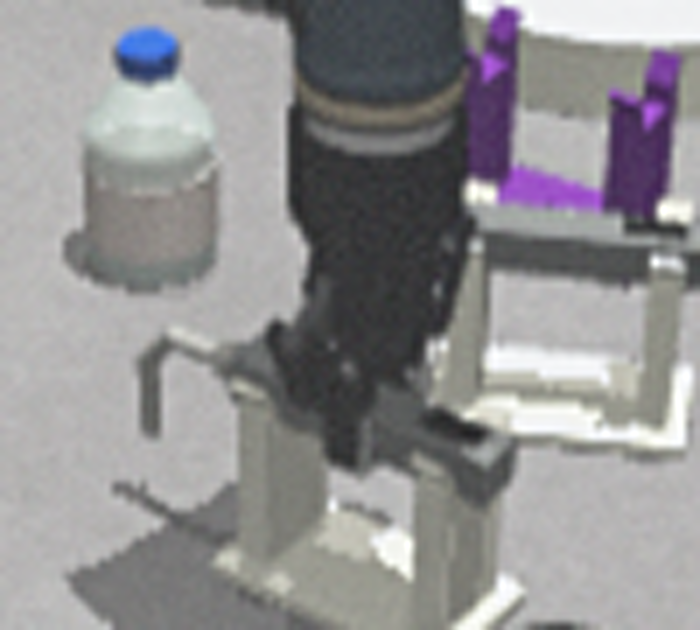

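Gripped (gap about 25 mm). Lifting.

Call:
carry_out --commands '[[[-0.4,0,0,0,0,0,10],[-1.0,0,0,0,0,0,10],[-2.0,0,0,0,0,0,10],[-3.0,0,0,0,0,0,10],[-4.0,0,0,0,0,0,10]]]'

```text
t: 5.9
tcp_pos: [0.491, -0.0774, 0.1477]
tool_rot: [-0.704, 0.062, 0.705, 0.062]
force: [0.9, 0.7, -2.4]
finger_gap: 0.298
```

Run:
```python
from h import *
goto([.4915,-.078,.046],-.178-np.pi/2)
s=manip.snapshot("side"); crop(s,220,100,120,130,5,"pics/l1.png")
```

```text
t 5.9 tcp [ 0.491  -0.0774  0.1477] jaw yaw -100.05 q6 1.364 F [ 0.9  0.7 -2.4] gap 0.298
shift [ 4.066  0.019 -0.028] turn [0.03  0.012 0.003] |turn| 0.16377726968463527
```

View pics/l1.png

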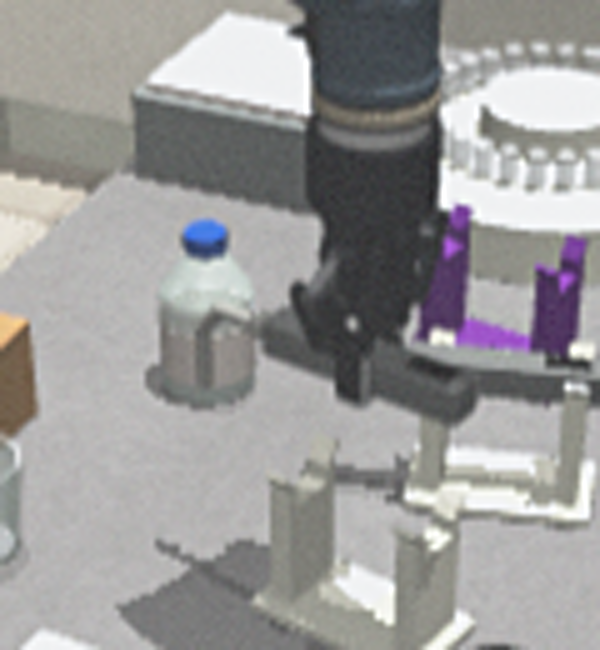

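```bash
cat >> h.py <<'E'
OFF=np.array([.125,0.]); ZO=.038  # tip in TCP frame (along,across wand); wand origin z = TCP z + ZO
WY=np.radians(80)
def tgt(u,h,wy=WY):
    q=HP+rot(HY)@seam(u)[0]; p=q-rot(wy)@OFF; return [*p,.06+h+.05-ZO]
E
python3 - <<'E'
from h import *
print(tgt(0,.08)); goto(tgt(0,.08),WY-np.pi/2)
E
```

```text
[np.float64(0.556633372280832), np.float64(0.1295050595152326), 0.152]
t 5.95 tcp [ 0.4937 -0.0783  0.1513] jaw yaw -100.03 q6 1.364 F [ 1.4 -0.5  0.5] gap 0.295
shift [-0.031 -8.625 -1.032] turn [-18.005  -0.048  -0.072] |turn| 90.02825095480756
```

Call:
carry_out --commands '[[[0,-0.5,-0.06,-1.2,0,0,10],[0,-1.3,-0.16,-2.8,0,0,10],[0,-2.1,-0.26,-4.4,0,0,10],[0,-2.9,-0.35,-6.0,0,0,10],[0,-3.7,-0.45,-7.6,0,0,10]]]'

```text
t: 6.45
tcp_pos: [0.5183, 0.0123, 0.1462]
tool_rot: [-0.685, -0.173, 0.686, -0.173]
force: [-0.3, -0.4, -2.3]
finger_gap: 0.298
```

Run:
```python
from h import *
goto(tgt(0,.08),WY-np.pi/2)
```

```text
t 6.45 tcp [0.5183 0.0123 0.1462] jaw yaw -61.72 q6 0.885 F [-0.3 -0.4 -2.3] gap 0.298
shift [-0.234 -3.405 -3.571] turn [-1.0345e+01  6.0000e-03  1.3000e-02] |turn| 51.724166769678426
```

Call:
carry_out --commands '[[[0,-0.5,-0.55,-1.6,0,0,10],[-0.1,-1.1,-1.1,-3.2,0,0,10],[-0.1,-1.6,-1.7,-4.8,0,0,10],[-0.2,-2.1,-2.2,-6.4,0,0,10],[-0.2,-2.6,-2.7,-8.0,0,0,10]]]'

```text
t: 6.95
tcp_pos: [0.5477, 0.1013, 0.1513]
tool_rot: [-0.585, -0.397, 0.585, -0.397]
force: [0.6, -0.2, -1.7]
finger_gap: 0.293
```

Run:
```python
from h import *
goto(tgt(0,.08),WY-np.pi/2)
```

```text
t 6.95 tcp [0.5477 0.1013 0.1513] jaw yaw -21.71 q6 0.361 F [ 0.6 -0.2 -1.7] gap 0.293
shift [-0.028 -0.088 -1.181] turn [-2.342e+00  2.000e-03  8.000e-03] |turn| 11.709769842994655
```

Call:
carry_out --commands '[[[0,-0.05,-0.6,-1.2,0,0,10],[0,-0.09,-1.18,-2.34,0,0,10],[0.4,-0.09,-1.18,-2.34,0,0,10],[0.9,-0.09,-1.18,-2.34,0,0,10],[1.2,-0.09,-1.18,-2.34,0,0,10]]]'

```text
t: 7.45
tcp_pos: [0.5552, 0.1279, 0.1194]
tool_rot: [-0.542, -0.453, 0.545, -0.452]
force: [-0.9, 0.5, -1.5]
finger_gap: 0.296
```

Call:
carry_out --commands '[[[0,0,0,0,0,0,10],[0,0,0,0,0,0,10],[0,0,0,0,0,0,10],[0,0,0,0,0,0,10],[0,0,0,0,0,0,10]]]'

```text
t: 7.95
tcp_pos: [0.5573, 0.1285, 0.122]
tool_rot: [0.543, 0.453, -0.543, 0.453]
force: [0.3, 0.7, -1.8]
finger_gap: 0.297
```

Run:
```python
from h import *
goto(tgt(0,.05),WY-np.pi/2)
d,M,t=st(); wy=np.arctan2(M[1,1],M[0,1])+np.pi/2; w=t[:2]+rot(wy)@OFF; zt=t[2]+ZO-.05; print("tip est",w,zt)
for c in ("top","side"):
    s=manip.snapshot(c); pe=proj(s,[*w,zt])[0]; u,v=pe.astype(int)
    crop(s,u-50,v-40,100,80,7,f"pics/a_{c}.png"); print(c,"tip in crop",(pe-[u-50,v-40]+.5)*7, "seam0",(proj(s,[*(HP+rot(HY)@seam(0)[0]),.061])[0]-[u-50,v-40]+.5)*7)
```

```text
t 7.95 tcp [0.5573 0.1285 0.122 ] jaw yaw -10.37 q6 0.212 F [ 0.3  0.7 -1.8] gap 0.297
shift [-0.002 -0.035 -0.034] turn [-0.073 -0.002 -0.01 ] |turn| 0.37096017439994733
tip est [0.57984041 0.25146372] 0.10995118457876511
top tip in crop [357.27730027 285.7450804 ] seam0 [382.18795484 318.80432747]
side tip in crop [358.57520016 284.18662232] seam0 [373.48724545 380.48448672]
```

View pics/a_top.png

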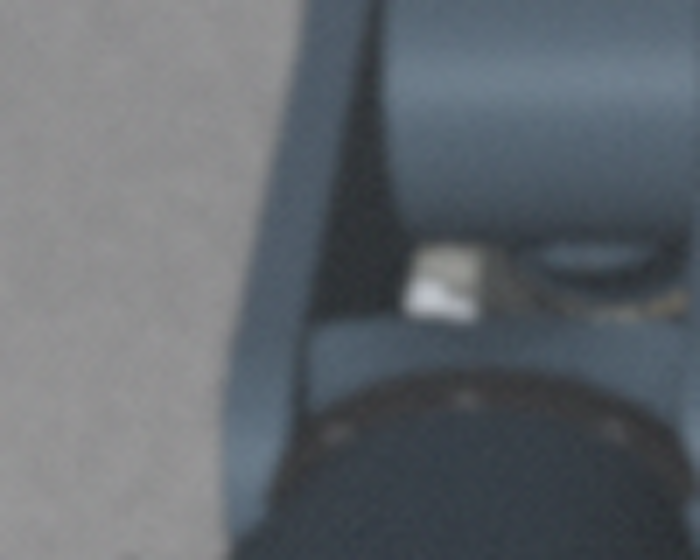

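View pics/a_side.png

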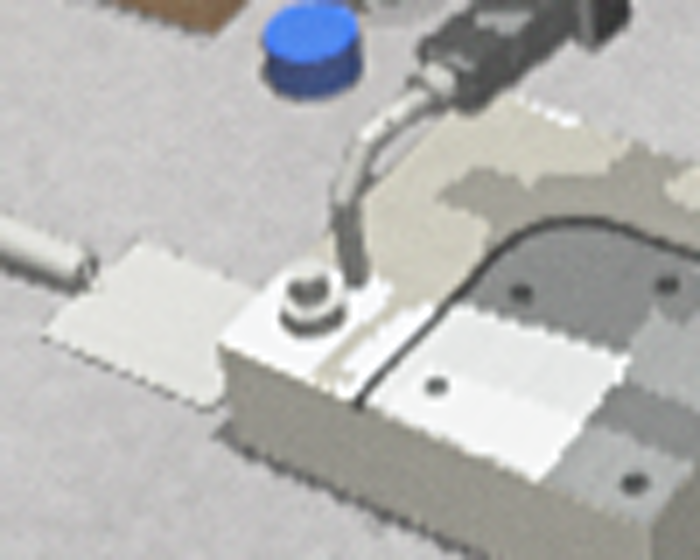

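```bash
sed -i 's/^HP=.*/HP=np.array([.5421,.1760]);HY=-.0730/' h.py
python3 - <<'E'
from h import *
goto(tgt(-.006,.006),WY-np.pi/2)
E
```

```text
t 8.05 tcp [0.5572 0.1286 0.1218] jaw yaw -10.35 q6 0.212 F [-0.8  0.3 -1.8] gap 0.295
shift [ 1.753 -0.082 -0.305] turn [-0.071 -0.001 -0.007] |turn| 0.35653910914553744
```

Call:
carry_out --commands '[[[0.4,-0.08,-0.3,-0.07,0,0,10],[0.9,-0.08,-0.3,-0.07,0,0,10],[1.3,-0.08,-0.3,-0.07,0,0,10],[1.6,-0.08,-0.3,-0.07,0,0,10],[1.75,-0.08,-0.3,-0.07,0,0,10]]]'

```text
t: 8.55
tcp_pos: [0.5556, 0.1363, 0.0762]
tool_rot: [-0.541, -0.455, 0.542, -0.454]
force: [-0.1, -1.0, -1.8]
finger_gap: 0.292
```

```bash
cat >> h.py <<'E'
def look(name):
    d,M,t=st(); wy=np.arctan2(M[1,1],M[0,1])+np.pi/2; w=t[:2]+rot(wy)@OFF; zt=t[2]+ZO-.05; l=rot(HY).T@(w-HP)
    us=np.arange(-.01,.236,.0005); S=np.array([seam(u)[0] for u in us]); k=np.argmin(np.linalg.norm(S-l,axis=1))
    print("tip housing",(l*1e3).round(1),"h",round((zt-.06)*1e3,1),"u",us[k].round(4),"lat mm",(1e3*np.linalg.norm(S[k]-l)).round(1))
    s=manip.snapshot("side"); pe=proj(s,[*w,zt])[0]; a,b=pe.astype(int); crop(s,a-40,b-30,80,60,9,f"pics/{name}.png"); print("tip px",(pe-[a-40,b-30]+.5)*9)
E
python3 - <<'E'
from h import *
goto(tgt(-.006,.006),WY-np.pi/2); look("b0")
E
```

```text
t 8.55 tcp [0.5556 0.1363 0.0762] jaw yaw -10.0 q6 0.22 F [-0.1 -1.  -1.8] gap 0.292
shift [-0.072  0.039 -0.016] turn [-0.     0.007  0.028] |turn| 0.14259400100092834
tip housing [29.  85.7] h 4.2 u -0.0055 lat mm 1.0
tip px [370.89533328 281.57677486]
```

View pics/b0.png

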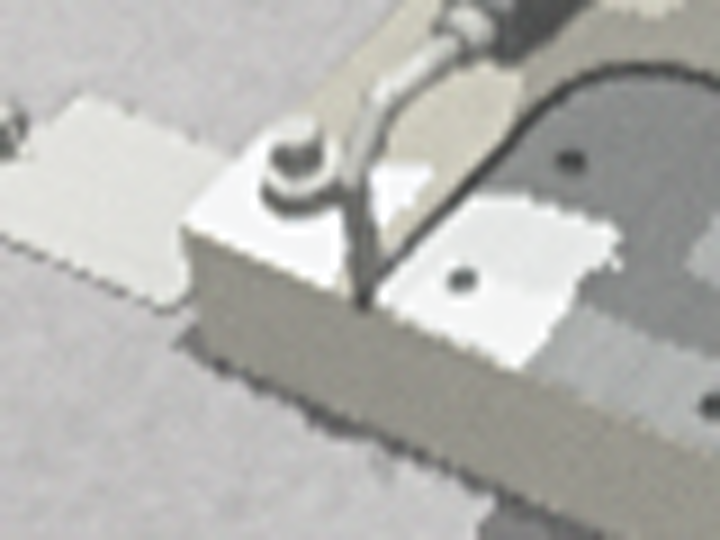

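Run:
```python
from h import *
j=WY-np.pi/2;x=np.array([0,0,-1.]);y=np.array([np.cos(j),np.sin(j),0]);T=np.c_[x,y,np.cross(x,y)]
us=-.006+.003*np.arange(81)
for c in range(16):
    b=np.array(tgt(us[5*c],0)); print(c,round(us[5*c+5],3),[list((T.T@(np.array(tgt(us[5*c+k],0))-b)/.025).round(2)[1:]) for k in range(1,6)])
```

```text
0 0.009 [[np.float64(0.01), np.float64(0.12)], [np.float64(0.02), np.float64(0.24)], [np.float64(0.04), np.float64(0.36)], [np.float64(0.05), np.float64(0.48)], [np.float64(0.06), np.float64(0.6)]]
1 0.024 [[np.float64(0.01), np.float64(0.12)], [np.float64(0.02), np.float64(0.24)], [np.float64(0.04), np.float64(0.36)], [np.float64(0.05), np.float64(0.48)], [np.float64(0.06), np.float64(0.6)]]
2 0.039 [[np.float64(0.01), np.float64(0.12)], [np.float64(0.02), np.float64(0.24)], [np.float64(0.04), np.float64(0.36)], [np.float64(0.05), np.float64(0.48)], [np.float64(0.06), np.float64(0.6)]]
3 0.054 [[np.float64(0.01), np.float64(0.12)], [np.float64(0.02), np.float64(0.24)], [np.float64(0.04), np.float64(0.36)], [np.float64(0.05), np.float64(0.48)], [np.float64(0.06), np.float64(0.6)]]
4 0.069 [[np.float64(0.01), np.float64(0.12)], [np.float64(0.02), np.float64(0.24)], [np.float64(0.04), np.float64(0.36)], [np.float64(0.05), np.float64(0.48)], [np.float64(0.06), np.float64(0.6)]]
5 0.084 [[np.float64(0.01), np.float64(0.12)], [np.float64(0.02), np.float64(0.24)], [np.float64(0.04), np.flo
[... 1422 characters left out ...]
t64(0.04)], [np.float64(-0.48), np.float64(0.05)], [np.float64(-0.6), np.float64(0.06)]]
13 0.204 [[np.float64(-0.12), np.float64(0.01)], [np.float64(-0.24), np.float64(0.02)], [np.float64(-0.36), np.float64(0.04)], [np.float64(-0.48), np.float64(0.05)], [np.float64(-0.6), np.float64(0.06)]]
14 0.219 [[np.float64(-0.12), np.float64(0.01)], [np.float64(-0.24), np.float64(0.02)], [np.float64(-0.36), np.float64(0.04)], [np.float64(-0.48), np.float64(0.05)], [np.float64(-0.6), np.float64(0.06)]]
15 0.234 [[np.float64(-0.12), np.float64(0.01)], [np.float64(-0.24), np.float64(0.02)], [np.float64(-0.36), np.float64(0.04)], [np.float64(-0.48), np.float64(0.05)], [np.float64(-0.6), np.float64(0.06)]]
```

Call:
carry_out --commands '[[[-0.02,0.03,0.12,0,0,0,10],[-0.03,0.06,0.24,0,0,0,10],[-0.03,0.07,0.36,0,0,0,10],[-0.03,0.08,0.48,0,0,0,10],[-0.03,0.09,0.6,0,0,0,10]]]'

```text
t: 9.1
tcp_pos: [0.5562, 0.1208, 0.0788]
tool_rot: [0.542, 0.454, -0.542, 0.455]
force: [0.1, 0.2, -1.9]
finger_gap: 0.291
```

Call:
carry_out --commands '[[[0,0.01,0.12,0,0,0,10],[0,0.02,0.24,0,0,0,10],[0,0.04,0.36,0,0,0,10],[0,0.05,0.48,0,0,0,10],[0,0.06,0.6,0,0,0,10]]]'

```text
t: 9.6
tcp_pos: [0.5549, 0.1059, 0.0785]
tool_rot: [-0.542, -0.455, 0.542, -0.455]
force: [-0.5, -0.5, -1.1]
finger_gap: 0.301
```

Run:
```python
from h import *
goto(tgt(.024,.006),WY-np.pi/2); look("b1")
```

```text
t 9.6 tcp [0.5549 0.1059 0.0785] jaw yaw -10.0 q6 0.165 F [-0.5 -0.5 -1.1] gap 0.301
shift [ 0.02  -0.025 -0.023] turn [-0.001  0.    -0.   ] |turn| 0.0032049281331703126
tip housing [30.6 55.4] h 6.5 u 0.0245 lat mm 0.6
tip px [372.54026651 282.6115394 ]
```

View pics/b1.png

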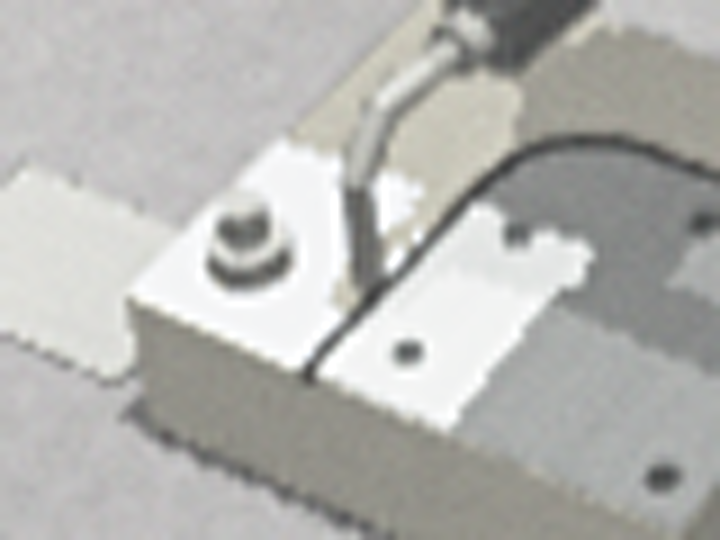

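The side view shows the tip end at (370,288), a few mm above the black seam and in line with it. Continuing along the first leg.

Call:
carry_out --commands '[[[0,0.01,0.12,0,0,0,10],[0,0.02,0.24,0,0,0,10],[0,0.04,0.36,0,0,0,10],[0,0.05,0.48,0,0,0,10],[0,0.06,0.6,0,0,0,10]]]'

```text
t: 10.15
tcp_pos: [0.5538, 0.0909, 0.0785]
tool_rot: [0.542, 0.454, -0.542, 0.454]
force: [0.1, -0.1, -2.2]
finger_gap: 0.294
```

Call:
carry_out --commands '[[[0,0.01,0.12,0,0,0,10],[0,0.02,0.24,0,0,0,10],[0,0.04,0.36,0,0,0,10],[0,0.05,0.48,0,0,0,10],[0,0.06,0.6,0,0,0,10]]]'

```text
t: 10.65
tcp_pos: [0.5526, 0.0758, 0.0785]
tool_rot: [0.542, 0.454, -0.542, 0.454]
force: [-0.3, 0.2, -1.9]
finger_gap: 0.293
```

Call:
carry_out --commands '[[[0,0.01,0.12,0,0,0,10],[0,0.02,0.24,0,0,0,10],[0,0.04,0.36,0,0,0,10],[0,0.05,0.48,0,0,0,10],[0,0.06,0.6,0,0,0,10]]]'

```text
t: 11.15
tcp_pos: [0.5515, 0.0608, 0.0785]
tool_rot: [0.542, 0.455, -0.542, 0.455]
force: [-0.4, 0.2, -1.3]
finger_gap: 0.291
```

Call:
carry_out --commands '[[[0,0.01,0.12,0,0,0,10],[0,0.02,0.24,0,0,0,10],[0,0.04,0.36,0,0,0,10],[0,0.05,0.48,0,0,0,10],[0,0.06,0.6,0,0,0,10]]]'

```text
t: 11.65
tcp_pos: [0.5504, 0.0458, 0.0785]
tool_rot: [-0.542, -0.455, 0.542, -0.455]
force: [-0.2, -0.0, -2.0]
finger_gap: 0.291
```

Run:
```python
from h import *
goto(tgt(.084,.006),WY-np.pi/2); look("b2")
```

```text
t 11.65 tcp [0.5504 0.0458 0.0785] jaw yaw -10.0 q6 0.055 F [-0.2 -0.  -2. ] gap 0.291
shift [ 0.02  -0.021 -0.035] turn [-0.  0.  0.] |turn| 0.0018428397534766554
tip housing [30.4 -4.9] h 6.5 u 0.085 lat mm 0.4
tip px [369.95440849 280.23840118]
```

View pics/b2.png

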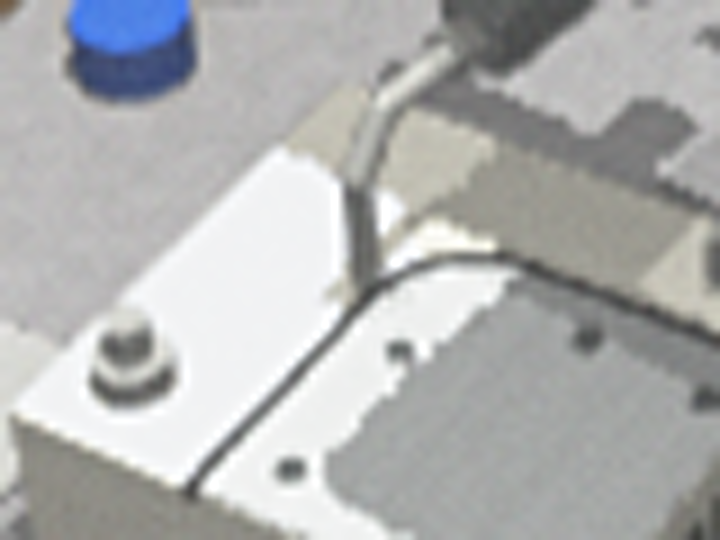

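The tip end at (367,285) is right over the seam where the bend begins. Now the bend.

Call:
carry_out --commands '[[[0,0,0.12,0,0,0,10],[0,0,0.23,0,0,0,10],[0,-0.01,0.34,0,0,0,10],[0,-0.03,0.46,0,0,0,10],[0,-0.06,0.57,0,0,0,10]]]'

```text
t: 12.2
tcp_pos: [0.5464, 0.032, 0.0785]
tool_rot: [-0.542, -0.454, 0.542, -0.455]
force: [0.6, 0.5, -0.9]
finger_gap: 0.297
```

Call:
carry_out --commands '[[[0,-0.04,0.11,0,0,0,10],[0,-0.09,0.22,0,0,0,10],[0,-0.15,0.33,0,0,0,10],[0,-0.22,0.43,0,0,0,10],[0,-0.29,0.52,0,0,0,10]]]'

```text
t: 12.7
tcp_pos: [0.5368, 0.0205, 0.0785]
tool_rot: [-0.542, -0.455, 0.542, -0.454]
force: [-0.6, -0.9, -2.6]
finger_gap: 0.292
```

Call:
carry_out --commands '[[[0,-0.08,0.09,0,0,0,10],[0,-0.17,0.16,0,0,0,10],[0,-0.27,0.24,0,0,0,10],[0,-0.37,0.3,0,0,0,10],[0,-0.48,0.35,0,0,0,10]]]'

```text
t: 13.2
tcp_pos: [0.5235, 0.0141, 0.0785]
tool_rot: [0.542, 0.454, -0.542, 0.455]
force: [-0.7, 0.0, -1.8]
finger_gap: 0.299
```

Call:
carry_out --commands '[[[0,-0.11,0.04,0,0,0,10],[0,-0.23,0.08,0,0,0,10],[0,-0.34,0.1,0,0,0,10],[0,-0.46,0.12,0,0,0,10],[0,-0.58,0.13,0,0,0,10]]]'

```text
t: 13.7
tcp_pos: [0.5086, 0.0135, 0.0785]
tool_rot: [-0.542, -0.455, 0.542, -0.454]
force: [-0.1, -1.3, -1.9]
finger_gap: 0.295
```

Run:
```python
from h import *
goto(tgt(.144,.006),WY-np.pi/2); look("b3")
```

```text
t 13.7 tcp [0.5086 0.0135 0.0785] jaw yaw -10.0 q6 -0.019 F [-0.1 -1.3 -1.9] gap 0.295
shift [ 0.021 -0.005 -0.005] turn [-0.001 -0.     0.   ] |turn| 0.003400478717992599
tip housing [ -8.9 -40.1] h 6.5 u 0.144 lat mm 0.2
tip px [366.27207342 281.99299981]
```

View pics/b3.png

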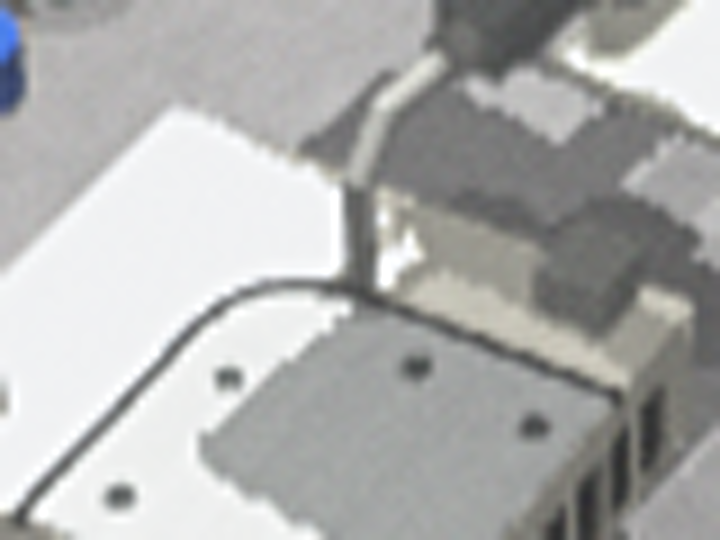

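The tip at (362,285) is over the seam, just past the bend. Last leg.

Call:
carry_out --commands '[[[0,-0.12,0.01,0,0,0,10],[0,-0.24,0.02,0,0,0,10],[0,-0.36,0.04,0,0,0,10],[0,-0.48,0.05,0,0,0,10],[0,-0.6,0.06,0,0,0,10]]]'

```text
t: 14.25
tcp_pos: [0.4935, 0.0147, 0.0785]
tool_rot: [-0.542, -0.455, 0.542, -0.454]
force: [-0.8, 0.7, -1.5]
finger_gap: 0.296
```

Call:
carry_out --commands '[[[0,-0.12,0.01,0,0,0,10],[0,-0.24,0.02,0,0,0,10],[0,-0.36,0.04,0,0,0,10],[0,-0.48,0.05,0,0,0,10],[0,-0.6,0.06,0,0,0,10]]]'

```text
t: 14.75
tcp_pos: [0.4786, 0.0157, 0.0785]
tool_rot: [0.542, 0.454, -0.542, 0.455]
force: [0.2, 1.0, -2.1]
finger_gap: 0.294
```

Call:
carry_out --commands '[[[0,-0.12,0.01,0,0,0,10],[0,-0.24,0.02,0,0,0,10],[0,-0.36,0.04,0,0,0,10],[0,-0.48,0.05,0,0,0,10],[0,-0.6,0.06,0,0,0,10]]]'

```text
t: 15.25
tcp_pos: [0.4635, 0.0169, 0.0785]
tool_rot: [0.542, 0.454, -0.542, 0.454]
force: [0.2, -0.0, -2.0]
finger_gap: 0.293
```

Call:
carry_out --commands '[[[0,-0.12,0.01,0,0,0,10],[0,-0.24,0.02,0,0,0,10],[0,-0.36,0.04,0,0,0,10],[0,-0.48,0.05,0,0,0,10],[0,-0.6,0.06,0,0,0,10]]]'

```text
t: 15.75
tcp_pos: [0.4485, 0.018, 0.0785]
tool_rot: [0.542, 0.454, -0.542, 0.455]
force: [-0.8, 0.4, -1.1]
finger_gap: 0.295
```

Call:
carry_out --commands '[[[0,-0.12,0.01,0,0,0,10],[0,-0.24,0.02,0,0,0,10],[0,-0.36,0.04,0,0,0,10],[0,-0.48,0.05,0,0,0,10],[0,-0.6,0.06,0,0,0,10]]]'

```text
t: 16.25
tcp_pos: [0.4335, 0.0191, 0.0785]
tool_rot: [0.542, 0.454, -0.542, 0.455]
force: [-0.2, -0.2, -2.0]
finger_gap: 0.295
```

Call:
carry_out --commands '[[[0,-0.12,0.01,0,0,0,10],[0,-0.24,0.02,0,0,0,10],[0,-0.36,0.04,0,0,0,10],[0,-0.48,0.05,0,0,0,10],[0,-0.48,0.05,0,0,0,10]]]'

```text
t: 16.75
tcp_pos: [0.4209, 0.0201, 0.0785]
tool_rot: [-0.542, -0.455, 0.542, -0.454]
force: [0.1, 0.1, -1.2]
finger_gap: 0.293
```

Run:
```python
from h import *
goto(tgt(.231,.006),WY-np.pi/2); look("b4")
```

```text
t 16.75 tcp [0.4209 0.0201 0.0785] jaw yaw -10.01 q6 -0.044 F [ 0.1  0.1 -1.2] gap 0.293
shift [ 0.019  0.032 -0.001] turn [-0.002 -0.001  0.011] |turn| 0.05420877586192585
tip housing [-96.8 -40. ] h 6.5 u 0.232 lat mm 0.2
tip px [366.7042517  278.52277415]
```

View pics/b4.png

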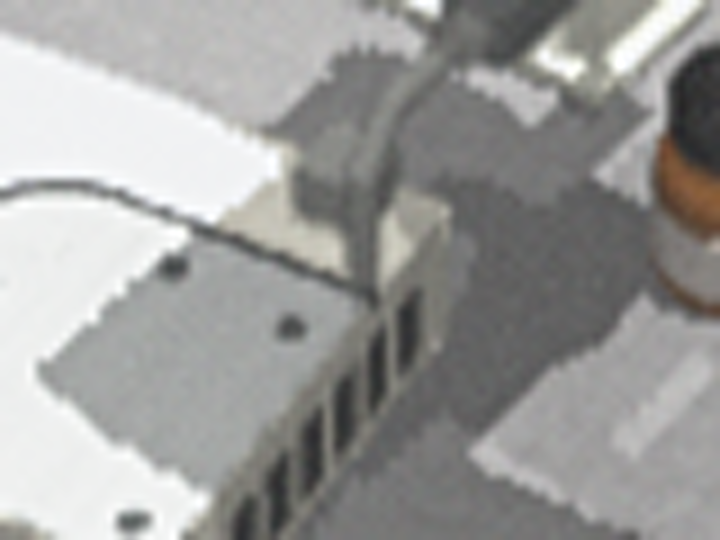

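The whole seam is traced: the tip at (370,290) is at the seam's end by the vented face. Lifting clear and returning to the cradle.

Call:
carry_out --commands '[[[-0.6,0,0,0,0,0,10],[-1.4,0,0,0,0,0,10],[-2.2,0,0,0,0,0,10],[-3.0,0,0,0,0,0,10],[-3.2,0,0,0,0,0,10]]]'

```text
t: 17.3
tcp_pos: [0.4232, 0.0197, 0.1602]
tool_rot: [0.543, 0.453, -0.541, 0.456]
force: [1.0, -0.3, -2.2]
finger_gap: 0.295
```

Run:
```python
from h import *
goto([.4918,-.0778,.155],np.radians(-100.05))
```

```text
t 17.3 tcp [0.4232 0.0197 0.1602] jaw yaw -10.0 q6 -0.044 F [ 1.  -0.3 -2.2] gap 0.295
shift [0.224 3.38  3.364] turn [18.01  -0.039 -0.043] |turn| 90.05221961399303
```

Call:
carry_out --commands '[[[0,0.2,0.2,1.2,0,0,10],[0,0.5,0.5,2.8,0,0,10],[0,0.8,0.8,4.4,0,0,10],[0,1.1,1.1,6.0,0,0,10],[0,1.4,1.4,7.6,0,0,10]]]'

```text
t: 17.8
tcp_pos: [0.4498, -0.0208, 0.1577]
tool_rot: [-0.66, -0.252, 0.661, -0.251]
force: [0.5, 0.9, -1.6]
finger_gap: 0.297
```

Run:
```python
from h import *
goto([.4918,-.0778,.155],np.radians(-100.05))
```

```text
t 17.8 tcp [ 0.4498 -0.0208  0.1577] jaw yaw -48.33 q6 0.548 F [ 0.5  0.9 -1.6] gap 0.297
shift [0.105 2.822 0.26 ] turn [1.0343e+01 1.4000e-02 9.0000e-03] |turn| 51.716316883017384
```

Call:
carry_out --commands '[[[0,0.4,0.04,1.6,0,0,10],[0,0.9,0.08,3.2,0,0,10],[0,1.4,0.13,4.8,0,0,10],[0.1,1.8,0.17,6.4,0,0,10],[0.1,2.2,0.2,8.0,0,0,10]]]'

```text
t: 18.3
tcp_pos: [0.4827, -0.065, 0.1548]
tool_rot: [-0.706, -0.01, 0.708, -0.01]
force: [-0.3, -0.1, -2.4]
finger_gap: 0.297
```

Run:
```python
from h import *
goto([.4918,-.0778,.155],np.radians(-100.05))
```

```text
t 18.3 tcp [ 0.4827 -0.065   0.1548] jaw yaw -88.35 q6 1.178 F [-0.3 -0.1 -2.4] gap 0.297
shift [-0.009  0.523 -0.351] turn [2.34  0.024 0.007] |turn| 11.702697771138011
```

Call:
carry_out --commands '[[[0,0.3,-0.2,1.2,0,0,10],[0,0.52,-0.35,2.34,0,0,10],[0,0.52,-0.35,2.34,0,0,10],[0,0.52,-0.35,2.34,0,0,10],[0,0.52,-0.35,2.34,0,0,10]]]'

```text
t: 18.8
tcp_pos: [0.4916, -0.077, 0.1556]
tool_rot: [-0.704, 0.059, 0.705, 0.059]
force: [0.5, 0.2, -2.1]
finger_gap: 0.296
```

Run:
```python
from h import *
goto([.4918,-.0778,.075],np.radians(-100.05))
s=manip.snapshot("side"); crop(s,220,100,120,130,5,"pics/r1.png")
```

```text
t 18.8 tcp [ 0.4916 -0.077   0.1556] jaw yaw -99.61 q6 1.358 F [ 0.5  0.2 -2.1] gap 0.296
shift [ 3.222  0.033 -0.017] turn [0.088 0.016 0.005] |turn| 0.4471882976609246
```

View pics/r1.png

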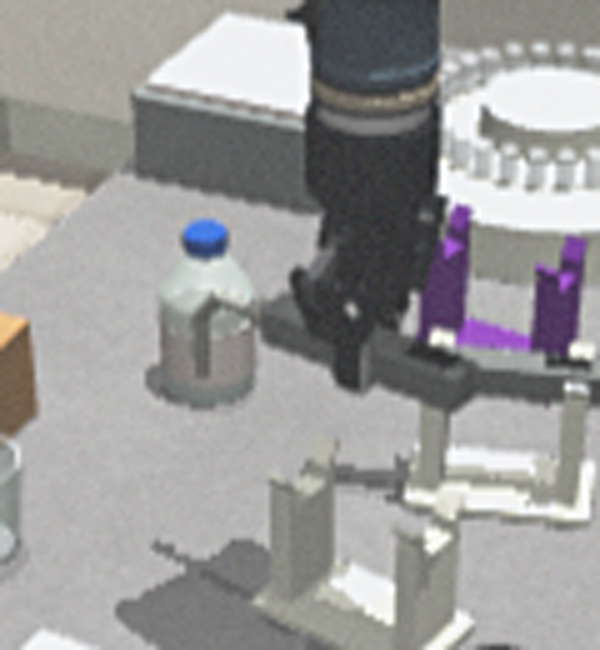

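Call:
carry_out --commands '[[[0.8,0.03,-0.02,0.09,0,0,10],[1.6,0.03,-0.02,0.09,0,0,10],[2.4,0.03,-0.02,0.09,0,0,10],[3.0,0.03,-0.02,0.09,0,0,10],[3.0,0.03,-0.02,0.09,0,0,10]]]'

```text
t: 19.35
tcp_pos: [0.491, -0.0774, 0.0794]
tool_rot: [-0.703, 0.062, 0.706, 0.063]
force: [0.6, 0.1, -2.6]
finger_gap: 0.29
```

Run:
```python
from h import *
goto([.4920,-.0779,.0465],np.radians(-100.05))
s=manip.snapshot("side"); crop(s,240,130,100,90,7,"pics/r2.png")
```

```text
t 19.35 tcp [ 0.491  -0.0774  0.0794] jaw yaw -100.1 q6 1.365 F [ 0.6  0.1 -2.6] gap 0.29
shift [ 1.315  0.012 -0.048] turn [-0.01   0.052  0.011] |turn| 0.2683617832526023
```

View pics/r2.png

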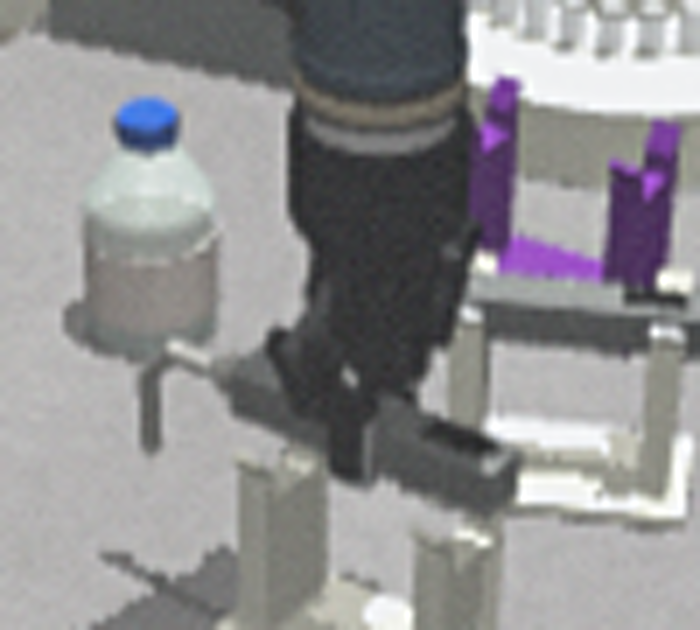

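Call:
carry_out --commands '[[[0.3,0.01,-0.03,0,0,0,10],[0.6,0.01,-0.03,0,0,0,10],[0.85,0.01,-0.03,0,0,0,10],[1.05,0.01,-0.03,0,0,0,10],[1.2,0.01,-0.03,0,0,0,10]]]'

```text
t: 19.9
tcp_pos: [0.4933, -0.0786, 0.0506]
tool_rot: [-0.704, 0.063, 0.704, 0.063]
force: [-0.9, 0.5, -1.6]
finger_gap: 0.294
```

Run:
```python
from h import *
goto([.4920,-.0779,.0465],np.radians(-100.05))
s=manip.snapshot("side"); crop(s,240,140,100,90,7,"pics/r3.png")
```

```text
t 19.9 tcp [ 0.4933 -0.0786  0.0506] jaw yaw -100.15 q6 1.366 F [-0.9  0.5 -1.6] gap 0.294
shift [ 0.163 -0.02   0.056] turn [-0.02   0.003  0.001] |turn| 0.10371058472520621
```

View pics/r3.png

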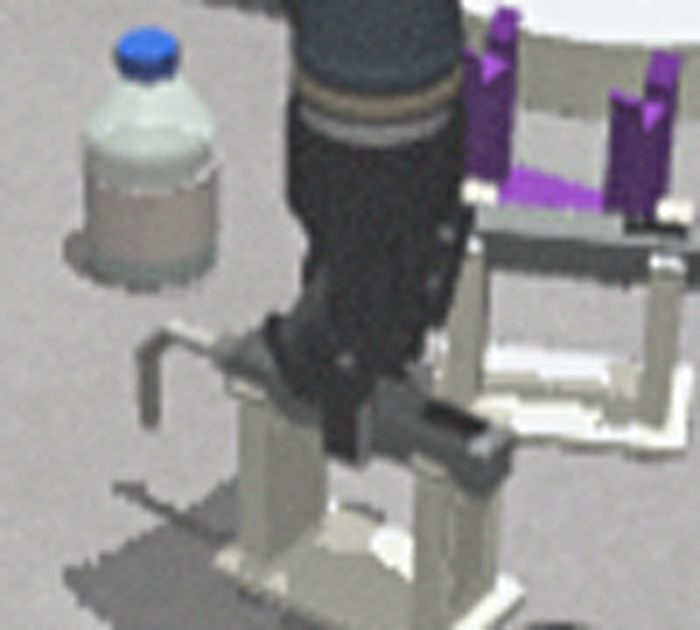

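It is in the notches with about 4 mm left. Seating gently.

Call:
carry_out --commands '[[[0.04,0,0,0,0,0,10],[0.08,0,0,0,0,0,10],[0.12,0,0,0,0,0,10],[0.16,0,0,0,0,0,10],[0.2,0,0,0,0,0,10]]]'

```text
t: 20.45
tcp_pos: [0.4935, -0.0787, 0.0472]
tool_rot: [0.705, -0.063, -0.704, -0.062]
force: [-3.0, 0.6, 17.2]
finger_gap: 0.298
```

Call:
carry_out --commands '[[[0,0,0,0,0,0,10],[0,0,0,0,0,0,10],[0,0,0,0,0,0,10],[0,0,0,0,0,0,10],[0,0,0,0,0,0,10]]]'

```text
t: 20.95
tcp_pos: [0.4936, -0.0787, 0.0472]
tool_rot: [0.705, -0.063, -0.704, -0.062]
force: [-2.4, -0.9, 8.7]
finger_gap: 0.295
```

Run:
```python
from h import *
goto([.4920,-.0779,.0465],np.radians(-100.05))
s=manip.snapshot("side"); crop(s,240,140,100,90,7,"pics/r4.png")
```

```text
t 20.95 tcp [ 0.4936 -0.0787  0.0472] jaw yaw -100.15 q6 1.366 F [-2.4 -0.9  8.7] gap 0.295
shift [ 0.028 -0.022  0.067] turn [-0.02  -0.011 -0.003] |turn| 0.11384534521530398
```

View pics/r4.png

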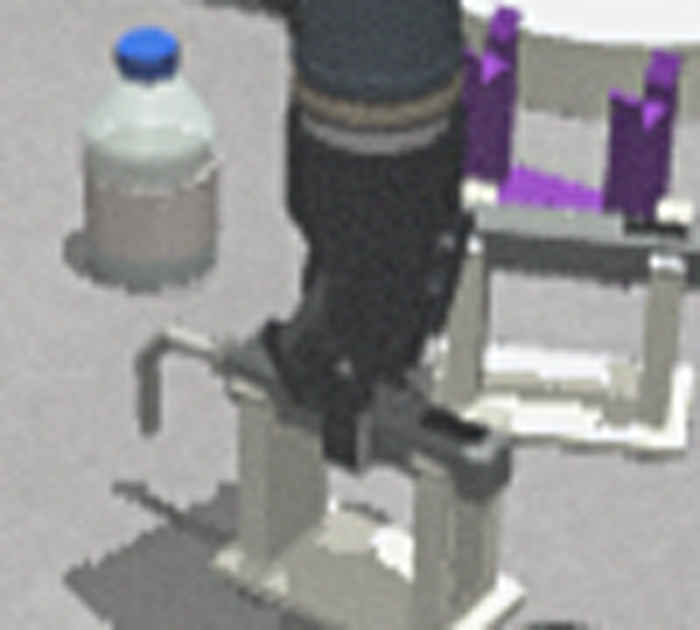

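Seated: 8.7 N upwards, TCP z 0.0472 as at the grasp, and the nose is back at (148,433). Releasing.

Call:
carry_out --commands '[[[0,0,0,0,0,0,40],[0,0,0,0,0,0,60],[0,0,0,0,0,0,85],[0,0,0,0,0,0,85],[0,0,0,0,0,0,85]]]'

```text
t: 21.5
tcp_pos: [0.4934, -0.0787, 0.0459]
tool_rot: [-0.704, 0.063, 0.704, 0.063]
force: [0.6, 0.1, 0.6]
finger_gap: 0.997
```

Call:
carry_out --commands '[[[0,0,0,0,0,0,85],[0,0,0,0,0,0,85],[-0.5,0,0,0,0,0,85],[-1.2,0,0,0,0,0,85],[-2.0,0,0,0,0,0,85]]]'

```text
t: 22.0
tcp_pos: [0.4928, -0.0785, 0.096]
tool_rot: [-0.704, 0.062, 0.705, 0.063]
force: [0.6, -0.8, -0.2]
finger_gap: 0.995
```

Call:
carry_out --commands '[[[-1.0,0,0,0,0,0,85],[-2.0,0,0,0,0,0,85],[-3.0,0,0,0,0,0,85],[-4.0,0,0,0,0,0,85],[-4.5,0,0,0,0,0,85]]]'

```text
t: 22.5
tcp_pos: [0.4943, -0.079, 0.2107]
tool_rot: [0.706, -0.063, -0.703, -0.062]
force: [-0.1, 0.2, -0.6]
finger_gap: 0.996
```

Run:
```python
from h import *
goto([.40,-.30,.25],np.radians(-100.05))
s=manip.snapshot("side"); crop(s,240,140,100,90,7,"pics/r5.png")
```

```text
t 22.5 tcp [ 0.4943 -0.079   0.2107] jaw yaw -100.15 q6 1.366 F [-0.1  0.2 -0.6] gap 0.996
shift [-1.574  9.368  2.149] turn [-0.02  -0.04  -0.008] |turn| 0.22444582363838203
```

View pics/r5.png

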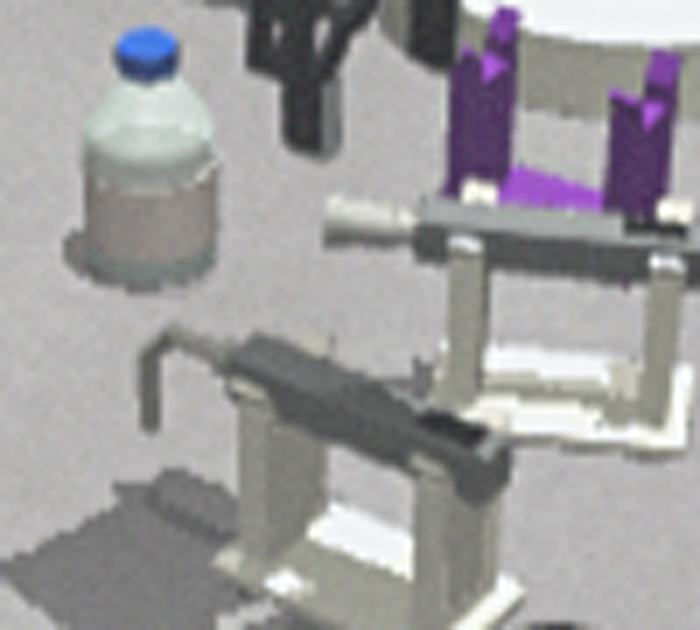

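Call:
carry_out --commands '[[[-0.5,1.5,0.4,0,0,0,85],[-0.8,3.3,0.8,0,0,0,85],[-1.1,5.1,1.2,0,0,0,85],[-1.4,6.9,1.6,0,0,0,85],[-1.5,8.5,2.0,0,0,0,85]]]'

```text
t: 23.05
tcp_pos: [0.4059, -0.281, 0.2462]
tool_rot: [0.705, -0.063, -0.704, -0.062]
force: [0.1, 0.1, -0.2]
finger_gap: 0.998
```

Call:
carry_out --commands '[[[0,0.5,0,0,0,0,85],[0,1,0,0,0,0,85],[0,1,0,0,0,0,85],[0,1,0,0,0,0,85],[0,1,0,0,0,0,85]]]'

```text
t: 23.55
tcp_pos: [0.4026, -0.3021, 0.2457]
tool_rot: [-0.704, 0.062, 0.705, 0.062]
force: [-0.7, -0.2, -0.0]
finger_gap: 0.997
```

Run:
```python
from h import *
s=manip.snapshot("top"); crop(s,275,150,125,120,5,"pics/f_t.png"); cv2.imwrite("pics/f_tw.png",s["image"][:,:,::-1])
s=manip.snapshot("side"); crop(s,250,160,100,80,8,"pics/f_s.png")
a=cv2.imread("pics/s_w.png");b=cv2.imread("pics/f_s.png"); cv2.imwrite("pics/cmp.png",np.vstack([a[150:450,50:550],b[150:450,50:550]]))
```

```text
(no output)
```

View pics/cmp.png

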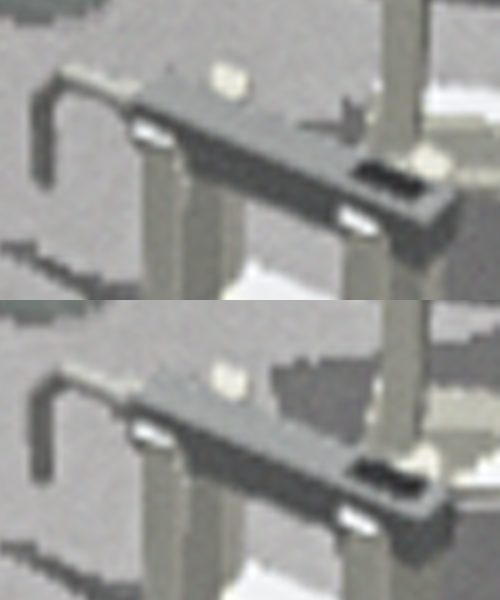

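View pics/f_tw.png

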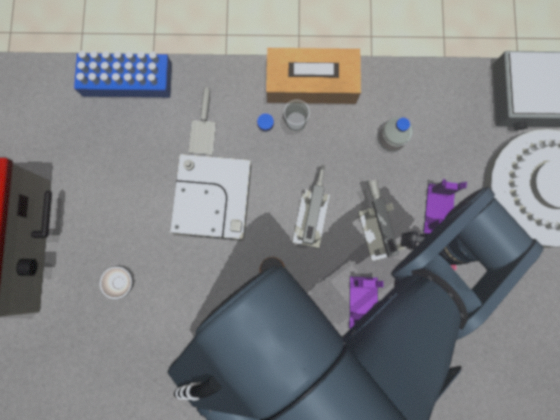

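View pics/f_t.png

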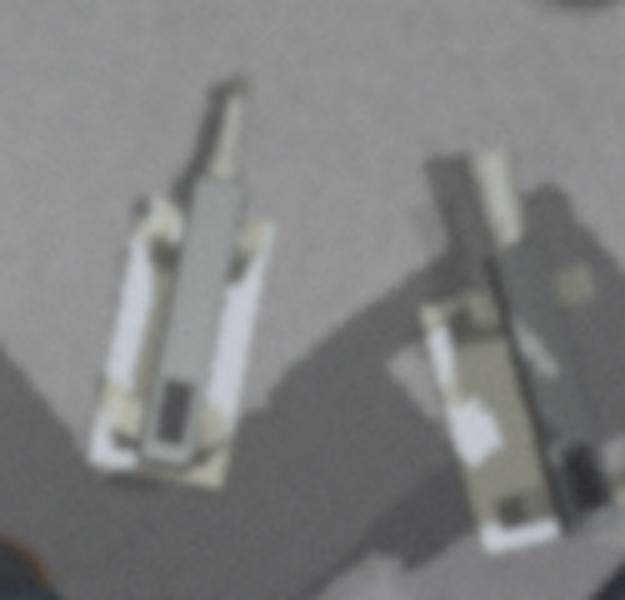

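```bash
python3 -c "
from station import manip
print(manip.sense()['force']); print(manip.sign_off())"
```

```text
[-0.10867846  0.27222873 -0.98880561]
the job is handed in; nothing more can be done
None
```

I took the bent-nose wand and guided its tip along the whole black seam, from the port end, round the bend, to the block end. I then set it back in its own white cradle and released it, nose the same way as before, and handed the job in at about 24 s; no verdict was reported.

- **Trace:** the tip moved at about 3 cm/s. By my estimate it stayed within about 1 mm sideways of the seam and 4–6.5 mm above the housing top. I saw no rise in force along the seam. The top camera was blocked by the arm, so only the side view confirmed the tip position.
- **Seating:** the wand seated with an 8.7 N upward reading (17 N at most), with the hand at the same height as at the grasp. The last side and top pictures show it level in both notches, about 1–2 mm further along than before. The other objects look unmoved, except the jar, which the arm mostly hid in the last top picture.
- **First grasp failed:** the fingers closed on top of the handle with about 7 N. The side view put the real fingertips about 30 mm above where the reported tool position implies. I lifted, reopened, went 31 mm lower and gripped properly.
- **Cameras disagreed:** the two views differed by about 4 mm on the housing position. I used a point between them, closer to the side view.

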